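# Refit the lower shelf of the pharmacy counter rack

## Robot

A 7-joint arm with a two-finger parallel gripper is mounted at the origin on the work surface. World frame = base frame: x ahead of the robot, y to its left, z up, the work surface at z = 0. Lengths are in m, angles in rad, forces in N, time in s.
With the tool pointing down it reaches from about 0.4 to 0.875 m from the base axis. Payload 6.5 kg.
Tool frame: the origin (TCP) lies at the very end of the fingers, on their centre line; the grasp point (between the pads) lies 19 mm behind it (env.grasp_offset is the y of the grasp point in the tool frame, in m); y points along the fingers, z is the direction in which the jaws open and shut, and the axes are right-handed (so a half turn about y gives the same grasp; the last joint's range is limited). The gripper opens to 85 mm and grips with 20 to 120 N. Pads are 22 mm wide; open, the fingers measure 114 mm over their backs; the gripper's body (76 mm by 85 mm) begins 54 mm behind the grasp point. The pads swing forward as they close: fully open they stand 13 mm farther back than shut.
Start: joints at [-1.32, 0.536, -0.004, 1.538, 0.003, 1.067, -0.071], TCP at [0.202, 0.618, 0.231] pointing down, gripper open.
Joint ranges: [-2.7, 2.7], [-0.37, 2.16], [-1.27, 1.26], [0.24, 2.4], [-1.31, 4.45], [0.19, 1.91], [-2.76, 2.76]. Speed limits (rad/s): [2.39, 2.39, 3.14, 3.14, 3.14, 3.14, 3.14].

## Interface

Orientations are given as a unit quaternion [w, x, y, z].
In Python, from plant import env, viewer, workorder gives the robot as it stands.
- The arm moves only by the tool step_arm, never from a script. Its argument "rows" is a list of rows, each an object with "linear": the shift along the tool's x, y, z in mm, a list of three; "rot": the turn, a rotation vector about the tool's x, y, z in degrees, a list of three; "claw": the opening, from 0 (shut) to 1 (fully open). In form: [{"linear": [tx, ty, tz], "rot": [ax, ay, az], "claw": claw}, ...]. A call has 1 to 8 rows; each row is the pose to reach, as a shift and turn from the pose commanded when the call began, along the tool's axes at that moment; what a row does not reach only later rows make up. A row lasts 1/12 s, in which the tool goes at most 41.7 mm and 7.16 degrees, less where a joint would pass 70% of its speed; a pose out of reach is approached as far as the arm can. A call with a gripper value outside its range is refused whole. The fingers move at their own pace and stop on an object; the grip force is fixed at half the most. Time passes only in rows, so rows that repeat a pose let the fingers close. It gives the time, the measured TCP pose, the force and the opening at its end, in the units of the state.
- env.observe(): the state, without advancing time (a new reading comes with each control period).
- viewer.camera(name): name is "scene" or "top" or "wrist"; returns a dict with "frame" (384x512x3 uint8, red, green, blue), "intrinsics" (3x3 intrinsics, pixels), "origin" and "orientation" of the camera in the world. Camera axes: x right, y down, z forward; pixel columns grow to the right and rows downward; lengths in m; the calibration is good to about 2 mm. A picture is of the moment at which its call begins. There is no depth.
- workorder.finish_job(): hands the job in, once; it reports no verdict.
Trained networks look in the newest picture that a camera, given by its name, has taken for a name from the list of things; names that differ only in an ending like _2 or _b are one class to them, and where a whole thing is asked for, a point or a joint stands for the part that bears it (a point fixed in the world has none). Each returns a list of dicts, best first, with "p" (0 to 1); they miss things now and then, are a little off and sometimes report something else, mostly with a low value. They report only what shows in the picture. A call takes as long as a camera call. They do not tell look-alikes from the thing itself.
- viewer.spot_in(camera, name): "box" ([left, top, right, bottom] in pixels, round what is visible of it).
The state is a dict: "clock": time; "qpos": joint angles; "qvel": joint speeds; "tau": joint torques, N m; "tcp_pos": TCP position; "orientation": TCP orientation; "wrist_force": force on the tool from outside, world axes, zero at the start; "torque": the same for the moment, N m; "finger_gap": finger opening in m.
Only numpy, scipy, OpenCV 4.12 (cv2) and the standard library are available. Lean on these libraries where they do the work, as an engineer would, in place of code of your own. Each camera call takes 0.05 s, during which the arm holds its last target. There are 200 camera calls.

## Task

Put the lower shelf back on the small counter rack: hook the loose bracket's claws into the bare upright, level with the bracket on the other upright, and press it down until it locks. Then lay the loose shelf squarely across the two brackets, between the uprights and the upturned noses, ticket strip to the front, without knocking the rack or disturbing the bottle, the jar or the boxes on the glass shelf.

Things in the scene. Friction and masses are not known exactly. Their poses are not given: they have to be found in the camera images.
- rack: Fixed counter rack; origin on the counter mid-way between its two uprights, in the plane of their front faces. x points from the front into the uprights, y along the shelves, z up. Uprights at y = +75 and -75 mm. White deck: 12 mm high (front lip 22), x -152 to +50, y +-105.
- top_shelf_edge (a point): Middle of the front lower edge of the rack's fixed glass top shelf, at rack x -101, z 318 mm; axes of the rack. Glass: z 318 to 324, x -5 to -98, y +-95; grey front strip up to z 336. Under it, at y = +-75, two fixed brackets like the loose one but 25 mm shorter: undersides at z 252, noses reaching x -120, z 327.
- upright_a: The grey upright that still carries its lower bracket, on either side of the rack; fixed, axes of the rack, origin at its foot, middle of the front face. That bracket is the pattern: same shape as the loose one, top edge at z 158 mm.
- upright_b: The bare grey upright, on the other side. Fixed, axes of the rack, origin at its foot, middle of its front face. 40 wide (y), 32 deep, 360 mm high, hollow. Slots at y = 0 through its 4.5 mm thick face, 11 wide, 31 high, bottom edges at z = 30 + 40 n mm. Level with the mate, the loose bracket's claws hang on the edges z 110 and 150, its underside at z 92, top edge 158.
- slot (a point): On the bare upright's face, middle of the bottom edge (z 150) of the slot for the UPPER claw; axes of the rack. Behind it is a spring roller catch: a bracket hooked in and let go hangs 8 to 10 mm too high; pressed straight down with about 10 N more than its weight it snaps home (downward stroke 20 mm in all) and is held.
- bracket_center (a point): The loose bracket, white folded steel, 0.3 kg, standing upright in the tray; point at mid-length, mid-thickness, half-way up. x points to the claws, z up. 145 long, 66 high, 10 mm thick (y). From here: flange face (24 wide) x +72.5, nose x -72.5; top z +33; underside z -33, flat from x +72 to -17, then raked from z -22 up to z +8 at the nose; the last 8 mm of the nose rise to z +42.
- claw (a point): On the loose bracket's flange face, at the underside of its UPPER claw's tongue: comes to lie at point slot when home. Axes of the bracket. Tongues 16 mm long, 5 thick, 8 high, the lower one 40 mm below; each ends in a hook reaching 17 mm below its underside, 6 mm clear of the flange. They go in with this point about 20 mm above slot, straight in until the flange meets the face, then down.
- tray: Fixed clear tray 190 (x) x 112 (y) mm on the counter, to the left or right; origin at the centre of its underside. Walls and two lengthwise dividers 24 mm high, floor 3 mm; the bracket stands in the 33 mm wide middle compartment, claws towards its +x end.
- shelf_center (a point): The loose shelf, white panel 118 (x) x 190 (y) x 6 mm, 0.28 kg, lying on a pair of cartons 60 mm high; point at the panel's centre. x points to its back edge, z up, ticket strip along the -x edge. Home: underside on the bracket tops (z 158), centre at rack x -64 (a few mm play either way), y 0. On the way in it must pass over the noses, 9 mm above the bracket tops.
- strip_center (a point): Middle of the shelf's grey ticket strip: 190 long, 8 thick, 40 mm wide, leaning outwards 25 degrees from vertical (its width runs along -sin25 x, +cos25 z of the shelf). Axes of the shelf; 67.5 mm in front of and 18.1 above the panel's centre. Hold the shelf by it: both its sides are free.
- pump_bottle: Bystander: white pump bottle, 66 mm diameter, 181 mm high, on the counter beside the rack. Origin at the centre of its underside.
- jar: Bystander: glass jar, 60 mm diameter, 85 mm high, on the counter on the other side of the rack. Origin at the centre of its underside.
- box_a: Bystander: medicine box 50 x 85 x 45 mm high standing on the glass top shelf. Origin at the centre of its underside.
- box_b: Bystander: medicine box 50 x 70 x 60 mm high standing on the glass top shelf. Origin at the centre of its underside.
Things that resemble listed ones, but are neither listed nor needed, are in the scene too. Leave any green or orange look-alike of the part that bears bracket_center alone. Leave any blue or yellow look-alike of the part that bears shelf_center alone.

How it is judged:
By the outcome, as a careful person would: the job done as asked, in the order asked, and still so for the second after the job is handed in, with the robot touching nothing.
It also fails if it takes over 66 s, if anything falls off the work surface, if the arm or the gripper's body presses on something with over 40 N, if the wrist force passes 120 N, or if a joint passes its speed limit or range.

## Working session

There is one attempt and no reset: what is moved stays moved. The work goes in short steps, Python scripts to look and compute and a tool call to move; the robot and the scene stay as the last step left them, time stands still between calls to the robot, and variables do not carry over. Pictures are saved under pics/ and viewed, about 8 in all and at most 12, crops included, and the job is handed in when it is done.

Besides the shell and the picture viewer there is one more tool, called after "Emit:" as name(argument=value, ...), one argument or row to a line, values as JSON. step_arm: Moves the arm, as the interface text tells. Its arguments: {"type":"object","properties":{"rows":{"type":"array","items":{"type":"object","properties":{"linear":{"type":"array","items":{"type":"number"}},"rot":{"type":"array","items":{"type":"number"}},"claw":{"type":"number"}}}}},"required":["rows"]}

```bash
ls; mkdir -p pics
cat > h.py <<'E'
import numpy as np, cv2
from scipy.spatial.transform import Rotation as R
from plant import env, viewer, workorder
def Rq(q): return R.from_quat([q[1],q[2],q[3],q[0]])
def cam(n,save=None):
    c=viewer.camera(n)
    if save: cv2.imwrite('pics/'+save,c['frame'][:,:,::-1])
    return c
def proj(c,P):
    p=Rq(c['orientation']).inv().apply(np.atleast_2d(P)-np.array(c['origin']))
    k=np.array(c['intrinsics']); u=p@k.T
    return u[:,:2]/u[:,2:]
def ray(c,px,z):
    k=np.array(c['intrinsics']); d=Rq(c['orientation']).apply(np.linalg.inv(k)@[px[0],px[1],1.])
    o=np.array(c['origin']); return o+d*(z-o[2])/d[2]
E
python3 - <<'E'
from h import *
s=env.observe(); print({k:np.round(v,3) for k,v in s.items()}, env.grasp_offset)
cs=[]
for n in ['scene','top']:
    c=cam(n); np.save(n+'.npy',c,allow_pickle=True)
    print(n,np.round(c['intrinsics'],1).tolist(),np.round(c['origin'],3),np.round(c['orientation'],3))
    for t in ['rack','upright_a','bracket_center','claw','tray','shelf_center','strip_center','pump_bottle','jar','box_a','slot','top_shelf_edge']:
        print(t,[(np.round(d['box']).astype(int).tolist(),round(d['p'],2)) for d in viewer.spot_in(n,t)][:5])
    cv2.imwrite(f'pics/{n}0.png',cv2.resize(c['frame'][:,:,::-1],(800,600),interpolation=cv2.INTER_CUBIC))
E
```

```text
pics
{'clock': np.float64(0.0), 'qpos': array([-1.32 ,  0.537, -0.004,  1.539,  0.003,  1.067, -0.071]), 'qvel': array([ 0.   ,  0.   ,  0.001,  0.002, -0.001,  0.001,  0.   ]), 'tau': array([-0.0000e+00, -5.8341e+01,  1.0490e+00, -2.5910e+01,  1.2000e-02,
        1.0000e-02,  0.0000e+00]), 'tcp_pos': array([0.202, 0.617, 0.23 ]), 'orientation': array([-0.698,  0.699, -0.112,  0.111]), 'wrist_force': array([-0.743, -0.025,  0.509]), 'torque': array([-0.052,  0.024, -0.06 ]), 'finger_gap': np.float64(0.086)} -0.0187
scene [[481.9, 0.0, 262.7], [0.0, 481.9, 194.9], [0.0, 0.0, 1.0]] [ 1.206 -0.977  1.733] [-0.301  0.899  0.302 -0.101]
rack [([258, 167, 327, 267], 0.83)]
upright_a [([264, 203, 308, 262], 0.98), ([312, 181, 330, 241], 0.88)]
bracket_center [([259, 144, 292, 163], 0.77), ([305, 166, 338, 180], 0.69), ([344, 139, 371, 163], 0.64)]
claw [([301, 158, 336, 184], 0.86), ([255, 152, 291, 161], 0.83), ([344, 138, 372, 161], 0.72), ([334, 173, 352, 212], 0.53)]
tray [([299, 162, 340, 186], 0.85), ([196, 234, 251, 290], 0.25)]
shelf_center [([155, 215, 212, 257], 0.9), ([199, 238, 
[... 689 characters left out ...]

bracket_center [([100, 166, 137, 183], 0.57), ([161, 233, 186, 260], 0.52), ([157, 169, 173, 210], 0.51), ([289, 142, 304, 160], 0.51)]
claw [([95, 167, 136, 184], 0.64), ([159, 230, 183, 260], 0.62), ([158, 173, 172, 210], 0.56)]
tray [([147, 170, 183, 220], 0.74)]
shelf_center [([297, 230, 336, 280], 0.71), ([296, 180, 345, 213], 0.7), ([358, 166, 403, 215], 0.63)]
strip_center [([296, 233, 337, 282], 0.96), ([295, 177, 345, 213], 0.92), ([361, 164, 405, 215], 0.69)]
pump_bottle [([168, 142, 196, 166], 0.85)]
jar [([290, 144, 306, 162], 0.52)]
box_a [([224, 134, 250, 156], 0.8), ([247, 138, 269, 162], 0.55)]
slot [([225, 118, 241, 137], 0.67)]
top_shelf_edge [([218, 125, 274, 195], 0.95)]
```

View pics/scene0.png

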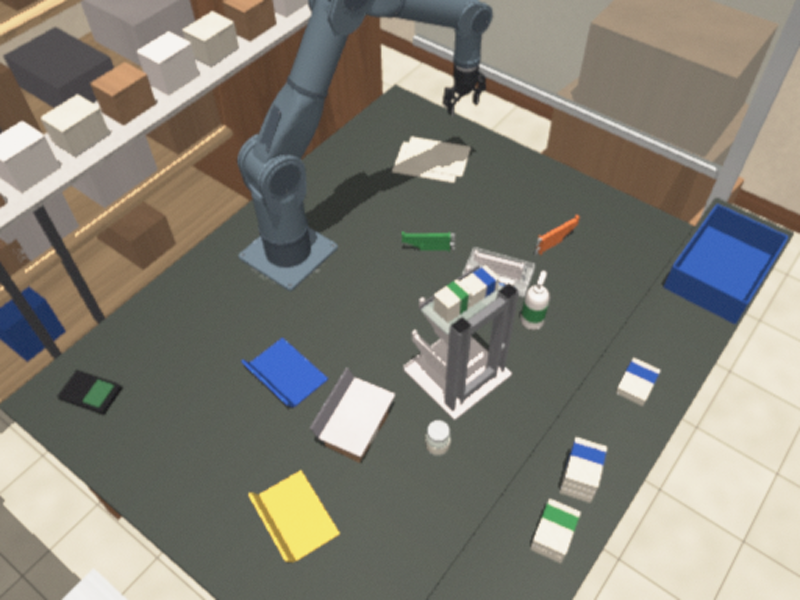

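View pics/top0.png

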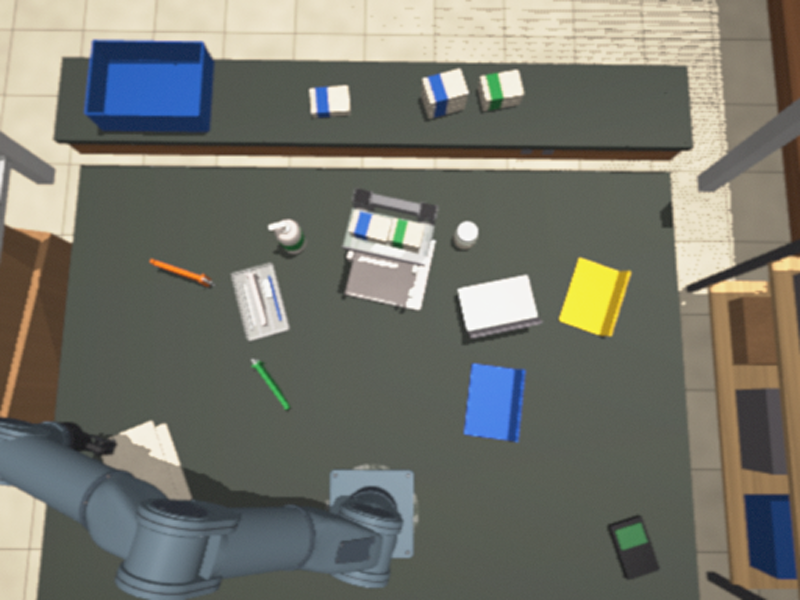

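The top view (800 px) shows the white bracket in the clear tray at (260,300), with the look-alikes at orange (180,272) and green (270,385). The white shelf lies on cartons at (498,305), with the look-alikes at blue (495,402) and yellow (595,297). The rack is at (390,250) and still has a lower bracket on its right (jar-side) upright, so the bare upright is the left one. Next is one enlarged crop to confirm this and take the measurements.

Run:
```python
from h import *
c=np.load('top.npy',allow_pickle=True).item(); s=np.load('scene.npy',allow_pickle=True).item()
f=c['frame'][:,:,::-1]; g=s['frame'][:,:,::-1]
def crop(f,x,y,w,h,k): return cv2.resize(f[y:y+h,x:x+w],None,fx=k,fy=k,interpolation=cv2.INTER_CUBIC)
a=crop(f,215,115,80,60+25,5)   # rack top 400x425 ; px=215+u/5
a=np.vstack([a,np.zeros((175,400,3),np.uint8)])
b=crop(g,250,160,80,110,4)
t=crop(f,140,160,50,60,3.2)
sh=crop(f,285,165,65,60,3.2)
M=np.zeros((600,800,3),np.uint8); M[:425,:400]=a[:425]; M[:440,420:740]=b
M[430:430+t.shape[0]-22,:t.shape[1]]=t[:170]; M[430:600,180:180+sh.shape[1]]=sh[:170]
cv2.imwrite('pics/m.png',M)
for n,px,z in [('uprL',(362,198),.36),('uprR',(428,212),.36),('lipL',(345,297),.022),('lipR',(420,310),.022),('tray',(260,301),.015),('brk',(254,300),.06),('shelf',(498,303),.065),('jar',(466,235),.08),('bot',(290,237),.1)]:
    print(n,np.round(ray(c,np.array(px)/1.5625,z),3))
```

```text
uprL [0.73  0.015 0.36 ]
uprR [ 0.699 -0.131  0.36 ]
lipL [0.565 0.078 0.022]
lipR [ 0.531 -0.127  0.022]
tray [0.553 0.311 0.015]
brk [0.548 0.316 0.06 ]
shelf [ 0.545 -0.333  0.065]
jar [ 0.727 -0.248  0.08 ]
bot [0.711 0.22  0.1  ]
```

View pics/m.png

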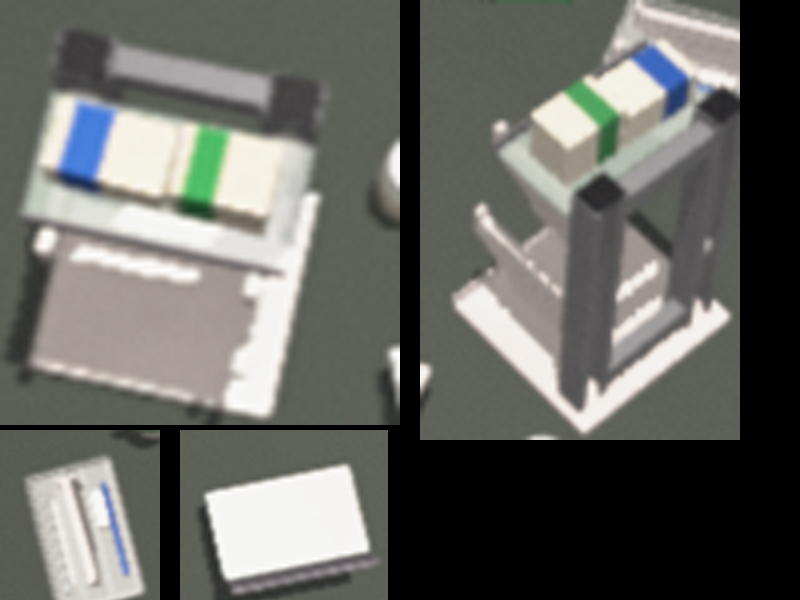

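The crop confirms it. In the scene crop the near (jar-side) upright carries the lower bracket and the far upright (bottle side, rack +y) is bare. The tray holds a white bracket and a blue pen, and the shelf's strip faces the robot. Next I move above the tray for a close look.

```bash
cat >> h.py <<'E'
def tool(yaw,tilt,flip=0):
    """tool x at heading yaw (deg), y down then tilted forward by tilt deg"""
    return R.from_euler('z',yaw,degrees=True)*R.from_euler('x',-90,degrees=True)*R.from_euler('z',-tilt,degrees=True)*R.from_euler('y',180*flip,degrees=True)
def delta(pos,Rt,s=None,grasp=False):
    s=s or env.observe(); R0=Rq(s['orientation']); pos=np.array(pos,float)
    if grasp: pos=pos+Rt.apply([0,-env.grasp_offset,0])
    print('linear',np.round(R0.inv().apply(pos-s['tcp_pos'])*1000,1).tolist(),'rot',np.round((R0.inv()*Rt).as_rotvec(degrees=True),1).tolist())
def st():
    s=env.observe(); A=Rq(s['orientation']).as_matrix()
    print('t',round(float(s['clock']),2),'tcp',np.round(s['tcp_pos'],4),'x',np.round(A[:,0],3),'y',np.round(A[:,1],3),'F',np.round(s['wrist_force'],1),'T',np.round(s['torque'],2),'gap',round(float(s['finger_gap']),4),'q',np.round(s['qpos'],3))
    return s
E
python3 - <<'E'
from h import *
s=st(); c=cam('wrist'); R0=Rq(s['orientation'])
print('cam in tool',R0.inv().apply(c['origin']-s['tcp_pos']),(R0.inv()*Rq(c['orientation'])).as_matrix().round(3).tolist(),np.round(c['intrinsics'],1).tolist())
delta([0.50,0.31,0.27],tool(14,0)); delta([0.47,0.30,0.27],tool(14,25))
E
```

```text
t 1.3 tcp [0.2025 0.6177 0.2313] x [ 0.95  -0.312  0.   ] y [ 0.  0. -1.] F [-0.6  0.  -0.6] T [ 0.   -0.02  0.05] gap 0.0854 q [-1.32   0.536 -0.004  1.538  0.003  1.067 -0.071]
cam in tool [-0.0762195  -0.14308965  0.00066316] [[0.001, 0.954, 0.3], [-0.001, -0.3, 0.954], [1.0, -0.001, 0.001]] [[328.5, 0.0, 251.2], [0.0, 328.5, 194.5], [0.0, 0.0, 1.0]]
linear [378.5, -38.7, -199.6] rot [0.0, -32.2, 0.0]
linear [353.1, -38.7, -218.5] rot [7.0, -31.6, -24.3]
```

Emit:
step_arm(
  rows=[
    {"linear": [40,-5,-25],"rot": [1,-4,-3],"claw": 0.6},
    {"linear": [80,-10,-50],"rot": [2,-8,-6],"claw": 0.6},
    {"linear": [120,-15,-75],"rot": [3,-12,-9],"claw": 0.6},
    {"linear": [160,-20,-100],"rot": [4,-16,-12],"claw": 0.6},
    {"linear": [200,-24,-125],"rot": [5,-20,-15],"claw": 0.6},
    {"linear": [240,-28,-150],"rot": [6,-24,-18],"claw": 0.6},
    {"linear": [280,-32,-175],"rot": [6.5,-28,-21],"claw": 0.6},
    {"linear": [320,-36,-200],"rot": [7,-31.6,-24],"claw": 0.6},
  ],
)

```text
clock: 2.02
tcp_pos: [0.4159, 0.3615, 0.264]
orientation: [0.704, -0.666, -0.236, -0.066]
wrist_force: [1.3, 0.1, 0.1]
finger_gap: 0.0511
```

Emit:
step_arm(
  rows=[
    {"linear": [0,0,0],"rot": [0,0,0],"claw": 0.6},
    {"linear": [0,0,0],"rot": [0,0,0],"claw": 0.6},
  ],
)

```text
clock: 2.18
tcp_pos: [0.416, 0.3604, 0.2636]
orientation: [0.704, -0.667, -0.232, -0.068]
wrist_force: [0.2, 0.8, 0.7]
finger_gap: 0.0515
```

Run:
```python
from h import *
s=st(); c=cam('wrist','w1.png'); np.save('w1.npy',c,allow_pickle=True)
for t in ['bracket_center','claw','tray']: print(t,[(np.round(d['box']).astype(int).tolist(),round(d['p'],2)) for d in viewer.spot_in('wrist',t)][:5])
```

```text
t 2.18 tcp [0.416  0.3604 0.2636] x [0.883 0.215 0.418] y [ 0.405  0.1   -0.909] F [0.2 0.8 0.7] T [-0.07  0.39  0.04] gap 0.0515 q [-1.073  0.155  0.118  2.092  0.462  0.614  0.507]
bracket_center [([156, 118, 210, 235], 0.97), ([276, 195, 366, 272], 0.94), ([179, 0, 216, 47], 0.92)]
claw [([157, 118, 206, 234], 0.8), ([180, 0, 218, 47], 0.74), ([273, 193, 369, 273], 0.69)]
tray [([126, 84, 242, 219], 0.56)]
```

View pics/w1.png

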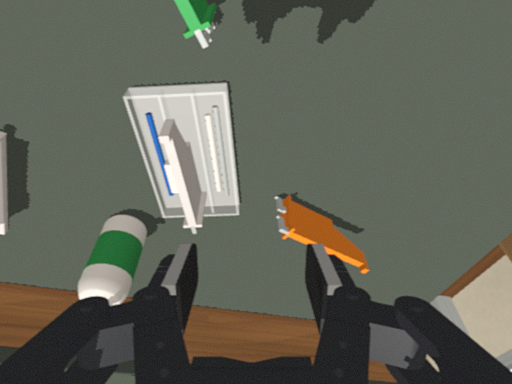

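Run:
```python
from h import *
f=np.load('w1.npy',allow_pickle=True).item()['frame'][:,:,::-1]
cv2.imwrite('pics/w1c.png',cv2.resize(f[75:245,115:250],None,fx=3.5,fy=3.5,interpolation=cv2.INTER_CUBIC))
```

```text
(no output)
```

View pics/w1c.png

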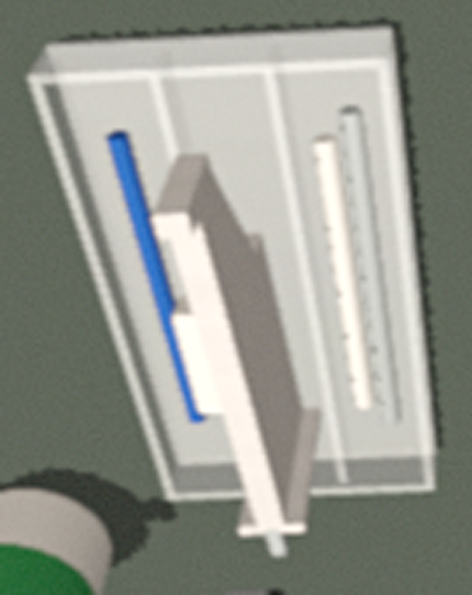

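Run:
```python
from h import *
c=np.load('w1.npy',allow_pickle=True).item()
k=lambda u,v:(115+u/3.5,75+v/3.5)
a=ray(c,k(272,527),.069); b=ray(c,k(176,213),.078); b2=ray(c,k(185,217),.078)
d=a-b; d[2]=0
print(a,b,np.linalg.norm(d)*1000,np.degrees(np.arctan2(d[1],d[0])))
cs=[ray(c,k(*p),.024) for p in [(35,75),(390,70),(432,487),(172,495)]]
print(np.round(cs,4).tolist(), np.mean(cs,0)); 
d=cs[3]-cs[0];print(np.degrees(np.arctan2(d[1],d[0])),np.linalg.norm(d)); d=cs[2]-cs[1];print(np.degrees(np.arctan2(d[1],d[0])),np.linalg.norm(d))
yaw=np.radians(13.5); m=(a+b)/2
ex=np.array([np.cos(yaw),np.sin(yaw),0]); print('mid',m)
```

```text
[0.62040555 0.33179526 0.069     ] [0.48399571 0.28905383 0.078     ] 142.94919893984334 17.397388132223185
[[0.4804, 0.2353, 0.024], [0.4527, 0.3425, 0.024], [0.6306, 0.3942, 0.024], [0.661, 0.2887, 0.024]] [0.55618302 0.31516268 0.024     ]
16.48562197913672 0.18831047637552545
16.22448014157832 0.18523689036216046
mid [0.55220063 0.31042455 0.0735    ]
```

Run:
```python
from h import *
st(); delta([.526,.3026,.125],tool(16.8,38),grasp=True)
```

```text
t 2.38 tcp [0.4144 0.3646 0.2636] x [0.882 0.22  0.418] y [ 0.404  0.104 -0.909] F [-0.   0.6  0.7] T [-0.08  0.41  0.01] gap 0.0514 q [-1.077  0.158  0.114  2.089  0.462  0.614  0.506]
linear [31.2, 182.8, -87.1] rot [1.3, -2.4, -13.3]
```

Emit:
step_arm(
  rows=[
    {"linear": [6,36,-17],"rot": [0.2,-0.4,-2.6],"claw": 0.6},
    {"linear": [12,73,-35],"rot": [0.5,-1,-5.3],"claw": 0.6},
    {"linear": [19,110,-52],"rot": [0.8,-1.5,-8],"claw": 0.6},
    {"linear": [25,146,-70],"rot": [1,-2,-10.7],"claw": 0.6},
    {"linear": [31,183,-87],"rot": [1.3,-2.4,-13.3],"claw": 0.6},
    {"linear": [31,183,-87],"rot": [1.3,-2.4,-13.3],"claw": 0.6},
    {"linear": [31,183,-87],"rot": [1.3,-2.4,-13.3],"claw": 0.6},
  ],
)

```text
clock: 2.97
tcp_pos: [0.5137, 0.3131, 0.1629]
orientation: [0.683, -0.647, -0.314, -0.131]
wrist_force: [0.3, 0.7, 0.8]
finger_gap: 0.0513
```

Run:
```python
from h import *
s=st(); delta([.526,.3026,.054],tool(16.8,38),grasp=True)
c=cam('wrist'); np.save('w2.npy',c,allow_pickle=True)
cv2.imwrite('pics/w2.png',c['frame'][:,:,::-1])
ex=np.array([np.cos(np.radians(16.8)),np.sin(np.radians(16.8)),0]); m=np.array([.552,.3105,.036])
print(proj(c,[m+.0725*ex+[0,0,.033],m-.0725*ex+[0,0,.042],m-.0645*ex+[0,0,.033]]).round(1).tolist())
```

```text
t 2.97 tcp [0.5137 0.3131 0.1629] x [0.769 0.226 0.598] y [ 0.585  0.129 -0.801] F [0.3 0.7 0.8] T [-0.13  0.59 -0.01] gap 0.0513 q [-1.012  0.39   0.237  2.24   1.668  0.257 -0.573]
linear [-57.6, 111.8, -8.9] rot [2.6, -0.3, -1.3]
[[243.3, 212.4], [228.9, 82.7], [231.2, 85.1]]
```

View pics/w2.png

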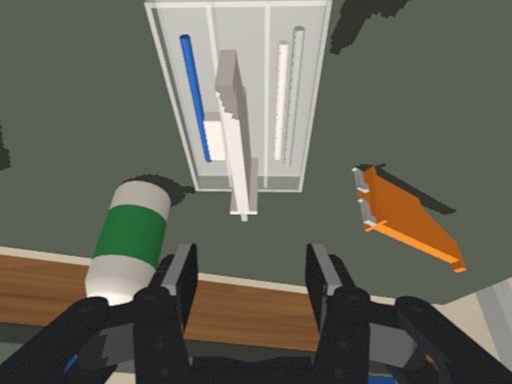

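Emit:
step_arm(
  rows=[
    {"linear": [-5,10,-3],"rot": [1,0,-0.5],"claw": 0.6},
    {"linear": [-10,20,-6],"rot": [2,0,-1],"claw": 0.6},
    {"linear": [-15,30,-9],"rot": [2.6,-0.3,-1.3],"claw": 0.6},
    {"linear": [-20,40,-9],"rot": [2.6,-0.3,-1.3],"claw": 0.6},
    {"linear": [-26,50,-9],"rot": [2.6,-0.3,-1.3],"claw": 0.5},
    {"linear": [-31,60,-9],"rot": [2.6,-0.3,-1.3],"claw": 0.4},
    {"linear": [-31,60,-9],"rot": [2.6,-0.3,-1.3],"claw": 0.4},
    {"linear": [-31,60,-9],"rot": [2.6,-0.3,-1.3],"claw": 0.4},
  ],
)

```text
clock: 3.68
tcp_pos: [0.5272, 0.3035, 0.0967]
orientation: [0.695, -0.629, -0.324, -0.13]
wrist_force: [-0.2, -0.1, 0.4]
finger_gap: 0.0341
```

Run:
```python
from h import *
s=st(); delta([.526,.3026,.054],tool(16.8,38),grasp=True)
```

```text
t 3.68 tcp [0.5272 0.3035 0.0967] x [0.756 0.227 0.614] y [ 0.589  0.175 -0.789] F [-0.2 -0.1  0.4] T [-0.19  0.56 -0.02] gap 0.0341 q [-0.702  0.538 -0.054  2.259  2.285  0.399 -1.109]
linear [-27.3, 51.5, -0.4] rot [0.1, -0.1, -0.1]
```

Emit:
step_arm(
  rows=[
    {"linear": [-7,13,0],"rot": [0,0,0],"claw": 0.4},
    {"linear": [-14,26,0],"rot": [0,0,0],"claw": 0.4},
    {"linear": [-21,39,0],"rot": [0,0,0],"claw": 0.4},
    {"linear": [-27,51,0],"rot": [0,0,0],"claw": 0.4},
    {"linear": [-27,51,0],"rot": [0,0,0],"claw": 0.3},
    {"linear": [-27,51,0],"rot": [0,0,0],"claw": 0},
    {"linear": [-27,51,0],"rot": [0,0,0],"claw": 0},
    {"linear": [-27,51,0],"rot": [0,0,0],"claw": 0},
  ],
)

```text
clock: 4.35
tcp_pos: [0.5367, 0.306, 0.041]
orientation: [0.695, -0.628, -0.325, -0.131]
wrist_force: [-0.7, 0.5, -3.7]
finger_gap: 0.0091
```

Emit:
step_arm(
  rows=[
    {"linear": [0,0,0],"rot": [0,0,0],"claw": 0},
    {"linear": [0,0,0],"rot": [0,0,0],"claw": 0},
    {"linear": [0,0,0],"rot": [0,0,0],"claw": 0},
  ],
)

```text
clock: 4.6
tcp_pos: [0.5369, 0.306, 0.0409]
orientation: [0.695, -0.628, -0.325, -0.131]
wrist_force: [-3.4, -1.2, 3.5]
finger_gap: 0.0092
```

Run:
```python
from h import *
st()
```

```text
t 4.6 tcp [0.5369 0.306  0.0409] x [0.755 0.226 0.616] y [ 0.59   0.176 -0.788] F [-3.4 -1.2  3.5] T [-0.29  0.87  0.01] gap 0.0092 q [-0.624  0.684 -0.132  2.23   2.418  0.512 -1.215]
```

Run:
```python
from h import *
s=env.observe(); delta([.526,.3026,.19],tool(16.8,38),grasp=True)
delta([.548,.054,.19],tool(-10.5,38),grasp=True)
# from lifted pose
s2=dict(s); s2['orientation']=[*np.roll(tool(16.8,38).as_quat(),1)]; s2['tcp_pos']=np.array([.526,.3026,.19])+tool(16.8,38).apply([0,.0187,0])
delta([.548,.054,.172],tool(-10.5,38),s=s2,grasp=True)
```

```text
linear [82.8, -105.8, -0.2] rot [0.1, -0.1, 0.0]
linear [42.1, -137.4, -249.9] rot [-16.7, 21.4, 0.0]
linear [-52.1, -17.9, -249.6] rot [-16.8, 21.5, -0.0]
```

Emit:
step_arm(
  rows=[
    {"linear": [10,-13,0],"rot": [0,0,0],"claw": 0},
    {"linear": [27,-35,0],"rot": [0,0,0],"claw": 0},
    {"linear": [46,-58,0],"rot": [0,0,0],"claw": 0},
    {"linear": [64,-82,0],"rot": [0,0,0],"claw": 0},
    {"linear": [83,-106,0],"rot": [0,0,0],"claw": 0},
    {"linear": [83,-106,0],"rot": [0,0,0],"claw": 0},
  ],
)

```text
clock: 5.1
tcp_pos: [0.5388, 0.3075, 0.1799]
orientation: [0.695, -0.627, -0.326, -0.133]
wrist_force: [0.5, -0.5, -2.9]
finger_gap: 0.0092
```

Emit:
step_arm(
  rows=[
    {"linear": [-6,-2,-30],"rot": [-2,2.6,0],"claw": 0},
    {"linear": [-13,-4,-62],"rot": [-4.2,5.4,0],"claw": 0},
    {"linear": [-20,-7,-95],"rot": [-6.3,8,0],"claw": 0},
    {"linear": [-27,-9,-130],"rot": [-8.5,11,0],"claw": 0},
    {"linear": [-34,-12,-165],"rot": [-11,14,0],"claw": 0},
    {"linear": [-42,-15,-200],"rot": [-13.5,17.3,0],"claw": 0},
    {"linear": [-48,-17,-230],"rot": [-15.5,20,0],"claw": 0},
    {"linear": [-52,-18,-250],"rot": [-16.8,21.5,0],"claw": 0},
  ],
)

```text
clock: 5.77
tcp_pos: [0.5584, 0.048, 0.1571]
orientation: [-0.643, 0.688, 0.165, 0.293]
wrist_force: [-0.3, -0.2, -3.7]
finger_gap: 0.0093
```

Emit:
step_arm(
  rows=[
    {"linear": [0,0,0],"rot": [0,0,0],"claw": 0},
    {"linear": [0,0,0],"rot": [0,0,0],"claw": 0},
    {"linear": [0,0,0],"rot": [0,0,0],"claw": 0},
    {"linear": [0,0,0],"rot": [0,0,0],"claw": 0},
  ],
)

```text
clock: 6.1
tcp_pos: [0.5589, 0.0527, 0.1573]
orientation: [-0.645, 0.687, 0.168, 0.29]
wrist_force: [0.4, 0.6, -3.3]
finger_gap: 0.0092
```

Run:
```python
from h import *
s=st(); c=cam('wrist'); np.save('w3.npy',c,allow_pickle=True)
c2=cam('top'); np.save('t3.npy',c2,allow_pickle=True)
delta([.548,.054,.172],tool(-10.5,38),s=s,grasp=True)
cv2.imwrite('pics/w3.png',cv2.resize(c['frame'][:,:,::-1],(800,600),interpolation=cv2.INTER_CUBIC))
```

```text
t 6.1 tcp [0.5589 0.0527 0.1573] x [ 0.775 -0.144  0.615] y [ 0.605 -0.113 -0.788] F [ 0.4  0.6 -3.3] T [ 0.22  1.1  -0.02] gap 0.0092 q [-0.565  0.35   0.225  2.358  2.049  0.29  -0.979]
linear [0.4, 0.4, -0.7] rot [0.0, -0.0, -0.0]
```

View pics/w3.png

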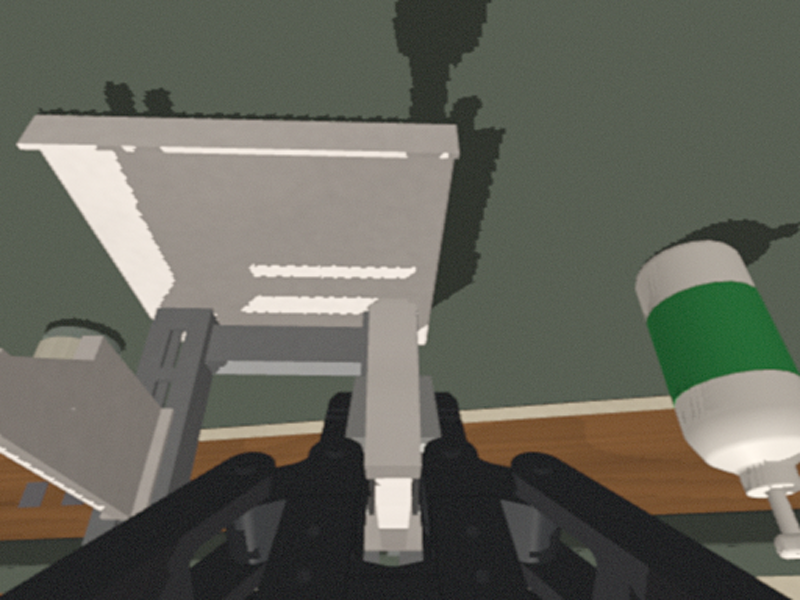

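```bash
cat > fit.py <<'E'
from h import *
from scipy.optimize import least_squares
w=np.load('w3.npy',allow_pickle=True).item(); t=np.load('top.npy',allow_pickle=True).item()
mm=np.array
W=[((38,115),(-152,-105,0)),((458,125),(-152,105,0)),((18,149),(-152,-105,22)),((460,157),(-152,105,22)),((157,311),(0,-95,12)),((213,310),(0,-55,12)),((428,343),(50,105,12))]
T=[((84,57),(16,75,360)),((298,103),(16,-75,360)),((32,362),(-152,105,22)),((268,412),(-152,-105,22))]
wp=mm([a for a,_ in W])*.64; tp=mm([(215+a[0]/5,115+a[1]/5) for a,_ in T]); wP=mm([b for _,b in W])/1e3; tP=mm([b for _,b in T])/1e3
def world(p,P): return R.from_euler('z',p[2],degrees=True).apply(P)+[p[0],p[1],0]
def res(p,uw=1,ut=1): return np.concatenate([(proj(w,world(p,wP))-wp).ravel()*uw,(proj(t,world(p,tP))-tp).ravel()*ut])
for uw,ut in [(1,1),(1,0),(0,1)]:
    r=least_squares(lambda p:res(p,uw,ut),[.698,-.05,-10.5],x_scale=[.01,.01,1]); print(uw,ut,r.x.round(4)); 
    if (uw,ut)!=(0,1): print(res(r.x).reshape(-1,2).round(1).tolist())
E
python3 fit.py
```

```text
1 1 [  0.708   -0.0522 -11.9741]
[[-0.0, 1.5], [-1.5, 0.6], [1.2, -2.1], [-0.7, -1.7], [0.9, -2.3], [0.2, -1.2], [-1.5, 1.2], [-0.8, -2.3], [-1.4, -2.4], [-1.4, -1.1], [-0.6, -0.6]]
1 0 [  0.7082  -0.0521 -11.9574]
[[0.2, 1.7], [-1.4, 0.7], [1.5, -1.8], [-0.6, -1.6], [1.0, -2.2], [0.4, -1.1], [-1.4, 1.3], [-0.8, -2.3], [-1.4, -2.5], [-1.4, -1.1], [-0.6, -0.7]]
0 1 [  0.7015  -0.0562 -11.9417]
```

Run:
```python
from h import *
w=np.load('w3.npy',allow_pickle=True).item()
s=env.observe(); A=Rq(s['orientation']); g=s['tcp_pos']+A.apply([0,env.grasp_offset,0])
yaw=np.degrees(np.arctan2(A.as_matrix()[1,0],A.as_matrix()[0,0])); print('yaw',yaw,'g',g)
B=R.from_euler('z',yaw,degrees=True); ctr=g+B.apply([.0272,0,-.0197]); print('ctr',ctr)
for P in [(-72.5,-5,8),(-72.5,5,8),(-72.5,-5,42),(-72.5,5,42),(-64.5,0,42),(-64.5,0,33),(72.5,-12,33),(72.5,12,33),(72.5,-12,-33)]:
    print(P,(proj(w,ctr+B.apply(np.array(P)/1e3))/.64).round(0).tolist())
Rt=tool(-12,38); x,y=.708,-.0522
K=R.from_euler('z',-12,degrees=True)
for f in (-.045,):
  gg=np.array([x,y,0])+K.apply([f-.0725-.0272,.075,.125+.020+.0197]); print(gg); delta(gg,Rt,grasp=True)
```

```text
yaw -10.527435245565567 g [0.54758651 0.05469759 0.17210139]
ctr [0.57432866 0.04972798 0.15240139]
(-72.5, -5, 8) [[366.0, 304.0]]
(-72.5, 5, 8) [[412.0, 304.0]]
(-72.5, -5, 42) [[360.0, 461.0]]
(-72.5, 5, 42) [[417.0, 461.0]]
(-64.5, 0, 42) [[389.0, 475.0]]
(-64.5, 0, 33) [[389.0, 429.0]]
(72.5, -12, 33) [[362.0, 548.0]]
(72.5, 12, 33) [[420.0, 548.0]]
(72.5, -12, -33) [[367.0, 402.0]]
[0.58205542 0.05124589 0.1647    ]
linear [22.7, 27.1, 2.6] rot [-0.9, 1.2, -0.0]
```

Run:
```python
from h import *
w=np.load('w3.npy',allow_pickle=True).item()['frame'].astype(int).mean(2)
print('col251',[(v,int(w[v,250:254].mean())) for v in range(184,364,4)])
for v in (200,250,290,300,310,320,350): print(v,w[v,226:278:2].astype(int).tolist())
```

```text
col251 [(184, 148), (188, 146), (192, 156), (196, 158), (200, 158), (204, 159), (208, 160), (212, 159), (216, 160), (220, 161), (224, 160), (228, 159), (232, 158), (236, 157), (240, 157), (244, 156), (248, 158), (252, 159), (256, 159), (260, 159), (264, 159), (268, 160), (272, 160), (276, 159), (280, 159), (284, 159), (288, 159), (292, 158), (296, 161), (300, 146), (304, 143), (308, 234), (312, 231), (316, 231), (320, 231), (324, 233), (328, 232), (332, 230), (336, 234), (340, 143), (344, 145), (348, 142), (352, 135), (356, 93), (360, 90)]
200 [223, 226, 186, 131, 94, 134, 159, 157, 157, 157, 157, 159, 158, 160, 159, 156, 160, 159, 158, 157, 154, 149, 147, 145, 136, 89]
250 [103, 106, 105, 107, 124, 159, 156, 158, 159, 157, 157, 157, 158, 158, 159, 160, 160, 158, 157, 160, 159, 129, 105, 107, 106, 106]
290 [33, 35, 29, 60, 155, 158, 157, 159, 160, 159, 160, 161, 159, 161, 159, 160, 158, 161, 159, 159, 159, 147, 75, 24, 36, 24]
300 [37, 29, 32, 44, 130, 146, 144, 145, 144, 147, 145, 146, 147, 147, 146, 145, 147, 146, 147, 146, 147, 136, 43, 33, 30, 24]
310 [27, 30, 26, 33, 27, 57, 66, 136, 186, 231, 233, 234, 234, 233, 234, 234, 234, 234, 215, 60, 73, 51, 45, 33, 33, 34]
320 [29, 33, 30, 37, 36, 72, 71, 192, 234, 232, 232, 231, 231, 232, 231, 232, 231, 233, 217, 77, 74, 42, 46, 40, 30, 35]
350 [28, 32, 29, 63, 157, 160, 158, 159, 156, 151, 147, 143, 143, 144, 142, 144, 146, 156, 155, 155, 156, 159, 88, 28, 26, 30]
```

```bash
cat > rk.py <<'E'
from h import *
x0,y0,yw=.708,-.0527,-12
K=R.from_euler('z',yw,degrees=True)
def bt(f,dz,dy=0,tilt=38):
    "grasp target: flange at rack x=f, claw dz above slot"
    return np.array([x0,y0,0])+K.apply([f-.0725-.0272,.075+dy,.125+dz+.0197])
def inrack(s):
    A=Rq(s['orientation']); g=s['tcp_pos']+A.apply([0,env.grasp_offset,0]); q=K.inv().apply(g-[x0,y0,0])-[-.0997,.075,.1447]
    print('flange/dy/dz mm',(q*1e3).round(1),'F in rack',K.inv().apply(s['wrist_force']).round(1),'T',K.inv().apply(s['torque']).round(2))
E
python3 - <<'E'
from rk import *
s=st(); inrack(s); delta(bt(-.025,.0205),tool(-12,38),grasp=True)
A=tool(-12,38); print('rack x in tool',A.inv().apply(K.apply([1,0,0])).round(3),'up',A.inv().apply([0,0,1]).round(3))
E
```

```text
t 6.2 tcp [0.5589 0.0526 0.1574] x [ 0.775 -0.144  0.616] y [ 0.605 -0.113 -0.788] F [-0.5  0.1 -3.9] T [ 0.23  1.16 -0.01] gap 0.0094 q [-0.565  0.35   0.225  2.358  2.05   0.29  -0.98 ]
flange/dy/dz mm [-79.5  -3.3  27.4] F in rack [-0.5  0.  -3.9] T [-0.02  1.19 -0.01]
linear [38.8, 39.0, 1.6] rot [-0.9, 1.2, -0.0]
rack x in tool [ 0.788  0.616 -0.   ] up [ 0.616 -0.788  0.   ]
```

Emit:
step_arm(
  rows=[
    {"linear": [6,6,0.3],"rot": [-0.2,0.2,0],"claw": 0},
    {"linear": [13,13,0.6],"rot": [-0.4,0.5,0],"claw": 0},
    {"linear": [20,20,1],"rot": [-0.6,0.8,0],"claw": 0},
    {"linear": [27,27,1.3],"rot": [-0.8,1,0],"claw": 0},
    {"linear": [34,34,1.6],"rot": [-0.9,1.2,0],"claw": 0},
    {"linear": [39,39,1.6],"rot": [-0.9,1.2,0],"claw": 0},
    {"linear": [39,39,1.6],"rot": [-0.9,1.2,0],"claw": 0},
    {"linear": [39,39,1.6],"rot": [-0.9,1.2,0],"claw": 0},
  ],
)

```text
clock: 6.87
tcp_pos: [0.6132, 0.0425, 0.1503]
orientation: [-0.64, 0.689, 0.158, 0.3]
wrist_force: [0.4, -0.1, -3.2]
finger_gap: 0.0091
```

Run:
```python
from rk import *
c=cam('wrist'); np.save('w4.npy',c,allow_pickle=True); s=st(); inrack(s); delta(bt(-.025,.0205),tool(-12,38),grasp=True)
cs=cam('scene'); np.save('s4.npy',cs,allow_pickle=True)
f=c['frame'][:,:,::-1]; g=cs['frame'][:,:,::-1]
M=np.zeros((600,800,3),np.uint8)
M[:600,:450]=cv2.resize(f[0:384,0:288],(450,600),interpolation=cv2.INTER_CUBIC)
M[:,460:800]=cv2.resize(g[165:265,262:319],(340,600),interpolation=cv2.INTER_CUBIC)
cv2.imwrite('pics/m4.png',M)
```

```text
t 6.92 tcp [0.6127 0.0427 0.1503] x [ 0.771 -0.166  0.615] y [ 0.601 -0.13  -0.788] F [-0.4  0.1 -3.6] T [ 0.23  1.18 -0.03] gap 0.0096 q [-0.527  0.434  0.255  2.24   2.01   0.238 -0.924]
flange/dy/dz mm [-24.8  -1.5  20.3] F in rack [-0.4  0.  -3.6] T [-0.02  1.2  -0.03]
linear [-0.0, -0.3, 1.5] rot [0.1, -0.1, -0.0]
```

View pics/m4.png

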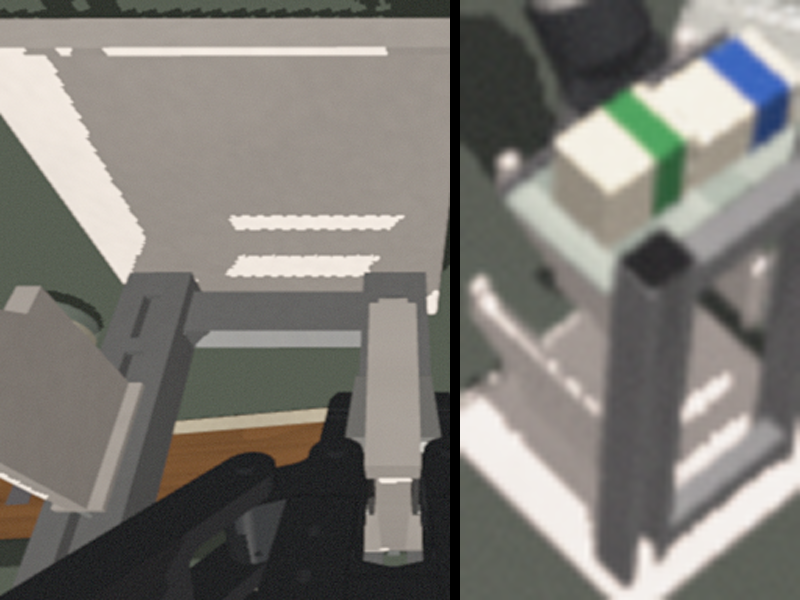

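Run:
```python
from rk import *
c=np.load('w4.npy',allow_pickle=True).item(); w=c['frame'].astype(int).mean(2)
for v in (168,170,172,174,176,178,181,184,187): print(v,w[v,80:130:2].astype(int).tolist(),'|',w[v,226:278:2].astype(int).tolist())
s=env.observe()
for P in [(0,-95,12),(0,-55,12),(0,55,12),(0,95,12)]: print(P,proj(c,np.array([x0,y0,0])+K.apply(np.array(P)/1e3)).round(1).tolist())
```

```text
168 [228, 228, 226, 171, 144, 144, 144, 144, 146, 143, 143, 145, 142, 144, 143, 145, 144, 141, 143, 142, 142, 142, 143, 143, 146] | [233, 232, 232, 233, 234, 234, 198, 142, 144, 145, 146, 146, 147, 147, 147, 148, 148, 146, 146, 146, 144, 146, 144, 148, 146, 147]
170 [228, 229, 223, 156, 144, 144, 144, 144, 141, 144, 143, 142, 142, 142, 143, 147, 140, 141, 140, 141, 139, 138, 142, 142, 143] | [233, 232, 232, 233, 233, 178, 140, 147, 146, 148, 147, 149, 147, 148, 146, 147, 148, 146, 144, 147, 147, 146, 147, 149, 149, 147]
172 [230, 229, 185, 142, 147, 147, 145, 147, 147, 144, 144, 147, 144, 147, 142, 144, 145, 143, 145, 144, 145, 145, 143, 144, 142] | [231, 230, 231, 233, 234, 179, 143, 148, 148, 148, 150, 150, 147, 148, 148, 148, 149, 149, 148, 150, 147, 149, 148, 146, 146, 148]
174 [232, 217, 159, 115, 116, 117, 117, 118, 117, 113, 106, 109, 109, 110, 111, 105, 108, 107, 107, 110, 108, 115, 145, 146, 146] | [231, 233, 234, 217, 156, 145, 108, 111, 111, 107, 111, 107, 112, 112, 110, 111, 112, 110, 109, 108, 108, 109, 111, 126, 148, 147]
176 [229, 159, 93, 96, 95, 99, 95, 96, 97, 100, 
[... 529 characters left out ...]
 [145, 145, 146, 127, 95, 98, 100, 99, 98, 97, 102, 99, 99, 96, 94, 97, 101, 96, 97, 96, 102, 97, 97, 111, 146, 146]
184 [96, 99, 97, 98, 99, 97, 98, 100, 101, 99, 100, 101, 99, 94, 95, 97, 101, 100, 99, 99, 71, 71, 69, 73, 126] | [149, 148, 148, 119, 94, 96, 101, 97, 98, 97, 100, 99, 99, 99, 99, 102, 100, 99, 96, 95, 100, 100, 97, 111, 146, 147]
187 [99, 99, 99, 100, 98, 97, 101, 101, 101, 99, 100, 103, 97, 96, 97, 97, 103, 100, 97, 93, 71, 70, 95, 101, 98] | [105, 101, 101, 101, 98, 103, 99, 99, 94, 102, 98, 99, 98, 101, 102, 102, 100, 95, 98, 98, 101, 98, 99, 106, 139, 191]
(0, -95, 12) [[83.5, 174.5]]
(0, -55, 12) [[123.3, 174.4]]
(0, 55, 12) [[232.6, 174.1]]
(0, 95, 12) [[272.5, 174.0]]
```

Emit:
step_arm(
  rows=[
    {"linear": [0,0,1],"rot": [0,0,0],"claw": 0},
    {"linear": [0,0,1.5],"rot": [0,0,0],"claw": 0},
    {"linear": [0,0,1.5],"rot": [0,0,0],"claw": 0},
    {"linear": [0,0,1.5],"rot": [0,0,0],"claw": 0},
  ],
)

```text
clock: 7.3
tcp_pos: [0.6133, 0.0446, 0.1507]
orientation: [-0.64, 0.689, 0.158, 0.3]
wrist_force: [0.6, 0.0, -3.5]
finger_gap: 0.0093
```

Run:
```python
from rk import *
s=st(); inrack(s); delta(bt(-.025,.0205),tool(-12,38),grasp=True)
```

```text
t 7.3 tcp [0.6133 0.0446 0.1507] x [ 0.77  -0.166  0.616] y [ 0.602 -0.13  -0.788] F [ 0.6  0.  -3.5] T [0.24 1.13 0.04] gap 0.0093 q [-0.533  0.435  0.258  2.238  2.003  0.238 -0.92 ]
flange/dy/dz mm [-24.7   0.5  20.7] F in rack [ 0.6  0.2 -3.5] T [0.   1.16 0.04]
linear [-0.3, -0.0, -0.4] rot [0.1, -0.1, -0.0]
```

Aligned. Inserting slowly.

Emit:
step_arm(
  rows=[
    {"linear": [2,1.6,0],"rot": [0,0,0],"claw": 0},
    {"linear": [4,3.1,0],"rot": [0,0,0],"claw": 0},
    {"linear": [6,4.7,0],"rot": [0,0,0],"claw": 0},
    {"linear": [8,6.2,0],"rot": [0,0,0],"claw": 0},
    {"linear": [10,7.8,0],"rot": [0,0,0],"claw": 0},
    {"linear": [11,8.6,0],"rot": [0,0,0],"claw": 0},
    {"linear": [11,8.6,0],"rot": [0,0,0],"claw": 0},
  ],
)

```text
clock: 7.88
tcp_pos: [0.6274, 0.0412, 0.1506]
orientation: [-0.64, 0.689, 0.158, 0.3]
wrist_force: [-0.4, 0.0, -3.8]
finger_gap: 0.0091
```

Run:
```python
from rk import *
s=st(); inrack(s)
```

```text
t 7.88 tcp [0.6274 0.0412 0.1506] x [ 0.77  -0.166  0.616] y [ 0.602 -0.13  -0.788] F [-0.4  0.  -3.8] T [0.29 1.17 0.03] gap 0.0091 q [-0.512  0.451  0.255  2.207  1.98   0.224 -0.884]
flange/dy/dz mm [-10.2   0.1  20.7] F in rack [-0.4 -0.1 -3.8] T [0.04 1.21 0.03]
```

Emit:
step_arm(
  rows=[
    {"linear": [1.6,1.2,0],"rot": [0,0,0],"claw": 0},
    {"linear": [3.2,2.5,0],"rot": [0,0,0],"claw": 0},
    {"linear": [4.8,3.7,0],"rot": [0,0,0],"claw": 0},
    {"linear": [6.4,5,0],"rot": [0,0,0],"claw": 0},
    {"linear": [7.2,5.6,0],"rot": [0,0,0],"claw": 0},
    {"linear": [8,6.2,0],"rot": [0,0,0],"claw": 0},
    {"linear": [8,6.2,0],"rot": [0,0,0],"claw": 0},
  ],
)

```text
clock: 8.47
tcp_pos: [0.6355, 0.0398, 0.1495]
orientation: [-0.641, 0.689, 0.157, 0.298]
wrist_force: [-5.6, 0.4, -2.7]
finger_gap: 0.0093
```

Run:
```python
from rk import *
s=st(); inrack(s)
```

```text
t 8.47 tcp [0.6355 0.0398 0.1495] x [ 0.772 -0.165  0.613] y [ 0.6   -0.129 -0.79 ] F [-5.6  0.4 -2.7] T [ 0.36  1.78 -0.01] gap 0.0093 q [-0.493  0.461  0.246  2.187  1.955  0.215 -0.848]
flange/dy/dz mm [-1.9  0.4 19.5] F in rack [-5.5 -0.7 -2.7] T [-0.02  1.82 -0.01]
```

Emit:
step_arm(
  rows=[
    {"linear": [-1.5,2,0],"rot": [0,0,0],"claw": 0},
    {"linear": [-3.1,3.9,0],"rot": [0,0,0],"claw": 0},
    {"linear": [-4.6,5.9,0],"rot": [0,0,0],"claw": 0},
    {"linear": [-6.2,7.9,0],"rot": [0,0,0],"claw": 0},
    {"linear": [-7.4,9.5,0],"rot": [0,0,0],"claw": 0},
    {"linear": [-7.4,9.5,0],"rot": [0,0,0],"claw": 0},
  ],
)

```text
clock: 8.97
tcp_pos: [0.6351, 0.0401, 0.1376]
orientation: [-0.641, 0.689, 0.158, 0.298]
wrist_force: [-11.9, 2.3, 4.5]
finger_gap: 0.0096
```

Run:
```python
from rk import *
s=st(); inrack(s)
```

```text
t 8.97 tcp [0.6351 0.0401 0.1376] x [ 0.772 -0.165  0.613] y [ 0.6   -0.128 -0.79 ] F [-11.9   2.3   4.5] T [ 0.27  1.58 -0.04] gap 0.0096 q [-0.441  0.482  0.183  2.189  2.024  0.248 -0.913]
flange/dy/dz mm [-2.4  0.6  7.6] F in rack [-12.1  -0.3   4.5] T [-0.07  1.6  -0.04]
```

Emit:
step_arm(
  rows=[
    {"linear": [-2,1.4,0],"rot": [0,0,0],"claw": 0},
    {"linear": [-3.3,3,0],"rot": [0,0,0],"claw": 0},
    {"linear": [-4.5,4.5,0],"rot": [0,0,0],"claw": 0},
    {"linear": [-5.7,6,0],"rot": [0,0,0],"claw": 0},
    {"linear": [-7,7.4,0],"rot": [0,0,0],"claw": 0},
    {"linear": [-7,7.4,0],"rot": [0,0,0],"claw": 0},
  ],
)

```text
clock: 9.47
tcp_pos: [0.6349, 0.04, 0.1281]
orientation: [-0.641, 0.689, 0.158, 0.299]
wrist_force: [-12.8, 2.2, 7.4]
finger_gap: 0.0094
```

Run:
```python
from rk import *
s=st(); inrack(s)
```

```text
t 9.47 tcp [0.6349 0.04   0.1281] x [ 0.771 -0.165  0.615] y [ 0.601 -0.129 -0.789] F [-12.8   2.2   7.4] T [ 0.2   1.56 -0.17] gap 0.0094 q [-0.405  0.5    0.138  2.191  2.074  0.277 -0.961]
flange/dy/dz mm [-2.6  0.5 -1.9] F in rack [-12.9  -0.5   7.4] T [-0.13  1.57 -0.17]
```

Emit:
step_arm(
  rows=[
    {"linear": [-1.2,1.6,0],"rot": [0,0,0],"claw": 0},
    {"linear": [-1.9,2.4,0],"rot": [0,0,0],"claw": 0},
    {"linear": [-1.9,2.4,0],"rot": [0,0,0],"claw": 0},
  ],
)

```text
clock: 9.72
tcp_pos: [0.6343, 0.0403, 0.1256]
orientation: [-0.641, 0.689, 0.158, 0.299]
wrist_force: [-22.4, 3.8, 18.6]
finger_gap: 0.0094
```

Run:
```python
from rk import *
s=st(); inrack(s); c=cam('wrist'); np.save('w5.npy',c,allow_pickle=True)
B=R.from_euler('z',-12.1,degrees=True); ctr=np.array([x0,y0,0])+K.apply([-.0725-.0025,.075,.125])
w=c['frame'].astype(int).mean(2)
for P in [(-72.5,0,8),(-72.5,0,42),(-64.5,0,42)]: print(P,proj(c,ctr+B.apply(np.array(P)/1e3)).round(1).tolist())
print([(v,int(w[v,249:253].mean())) for v in range(150,350,3)])
```

```text
t 9.72 tcp [0.6343 0.0403 0.1256] x [ 0.771 -0.165  0.615] y [ 0.601 -0.128 -0.789] F [-22.4   3.8  18.6] T [ 0.07  1.64 -0.33] gap 0.0094 q [-0.396  0.504  0.126  2.192  2.087  0.284 -0.973]
flange/dy/dz mm [-3.2  0.6 -4.4] F in rack [-22.7  -0.9  18.6] T [-0.27  1.62 -0.33]
(-72.5, 0, 8) [[247.6, 206.4]]
(-72.5, 0, 42) [[247.0, 312.0]]
(-64.5, 0, 42) [[247.3, 319.5]]
[(150, 232), (153, 145), (156, 147), (159, 149), (162, 147), (165, 146), (168, 146), (171, 147), (174, 147), (177, 147), (180, 145), (183, 101), (186, 100), (189, 98), (192, 159), (195, 158), (198, 158), (201, 158), (204, 159), (207, 160), (210, 160), (213, 159), (216, 160), (219, 159), (222, 159), (225, 158), (228, 158), (231, 157), (234, 156), (237, 156), (240, 157), (243, 156), (246, 157), (249, 158), (252, 158), (255, 158), (258, 158), (261, 159), (264, 159), (267, 159), (270, 159), (273, 159), (276, 158), (279, 159), (282, 158), (285, 159), (288, 159), (291, 152), (294, 150), (297, 148), (300, 149), (303, 147), (306, 149), (309, 150), (312, 148), (315, 148), (318, 148), (321, 148), (324, 149), (327, 149), (330, 150), (333, 149), (336, 146), (339, 148), (342, 146), (345, 148), (348, 146)]
```

Emit:
step_arm(
  rows=[
    {"linear": [1.2,-2.2,0],"rot": [0,0,0],"claw": 0},
    {"linear": [1.2,-2.8,0],"rot": [0,0,0],"claw": 0},
    {"linear": [1.2,-2.8,0],"rot": [0,0,0],"claw": 0.4},
    {"linear": [1.2,-2.8,0],"rot": [0,0,0],"claw": 0.4},
    {"linear": [1.2,-2.8,0],"rot": [0,0,0],"claw": 0.4},
    {"linear": [0,-2.8,0],"rot": [0,0,0],"claw": 0.4},
  ],
)

```text
clock: 10.27
tcp_pos: [0.6356, 0.0395, 0.1285]
orientation: [-0.64, 0.689, 0.159, 0.301]
wrist_force: [-0.5, 0.4, 0.5]
finger_gap: 0.0343
```

Emit:
step_arm(
  rows=[
    {"linear": [0,-8,0],"rot": [0,0,0],"claw": 0.4},
    {"linear": [0,-18,0],"rot": [0,0,0],"claw": 0.4},
    {"linear": [-3,-32,0],"rot": [0,0,0],"claw": 0.4},
    {"linear": [-10,-46,0],"rot": [0,0,0],"claw": 0.4},
    {"linear": [-20,-60,0],"rot": [0,0,0],"claw": 0.4},
    {"linear": [-35,-75,0],"rot": [0,0,0],"claw": 0.4},
    {"linear": [-50,-90,0],"rot": [0,0,0],"claw": 0.4},
    {"linear": [-50,-90,0],"rot": [0,0,0],"claw": 0.4},
  ],
)

```text
clock: 10.93
tcp_pos: [0.5387, 0.0605, 0.1674]
orientation: [-0.641, 0.689, 0.158, 0.298]
wrist_force: [-0.3, 0.6, -1.1]
finger_gap: 0.0342
```

Run:
```python
from rk import *
s=st(); c=cam('wrist'); np.save('w6.npy',c,allow_pickle=True)
cv2.imwrite('pics/w6.png',cv2.resize(c['frame'][:,:,::-1],(800,600),interpolation=cv2.INTER_CUBIC))
for y in (75,-75):
  ctr=np.array([x0,y0,0])+K.apply([-.0725,y/1e3,.125])
  for P in [(-72.5,-5,8),(-72.5,5,8),(-72.5,0,42),(-64.5,0,33),(72.5,0,33)]: print(y,P,(proj(c,ctr+K.apply(np.array(P)/1e3))/.64).round(0).tolist())
```

```text
t 10.93 tcp [0.5387 0.0605 0.1674] x [ 0.772 -0.165  0.614] y [ 0.601 -0.129 -0.789] F [-0.3  0.6 -1.1] T [0.13 0.7  0.03] gap 0.0342 q [-0.597  0.303  0.197  2.385  1.85   0.329 -0.84 ]
75 (-72.5, -5, 8) [[378.0, 367.0]]
75 (-72.5, 5, 8) [[402.0, 367.0]]
75 (-72.5, 0, 42) [[390.0, 447.0]]
75 (-64.5, 0, 33) [[390.0, 432.0]]
75 (72.5, 0, 33) [[391.0, 511.0]]
-75 (-72.5, -5, 8) [[20.0, 367.0]]
-75 (-72.5, 5, 8) [[44.0, 367.0]]
-75 (-72.5, 0, 42) [[-4.0, 447.0]]
-75 (-64.5, 0, 33) [[19.0, 432.0]]
-75 (72.5, 0, 33) [[151.0, 512.0]]
```

View pics/w6.png

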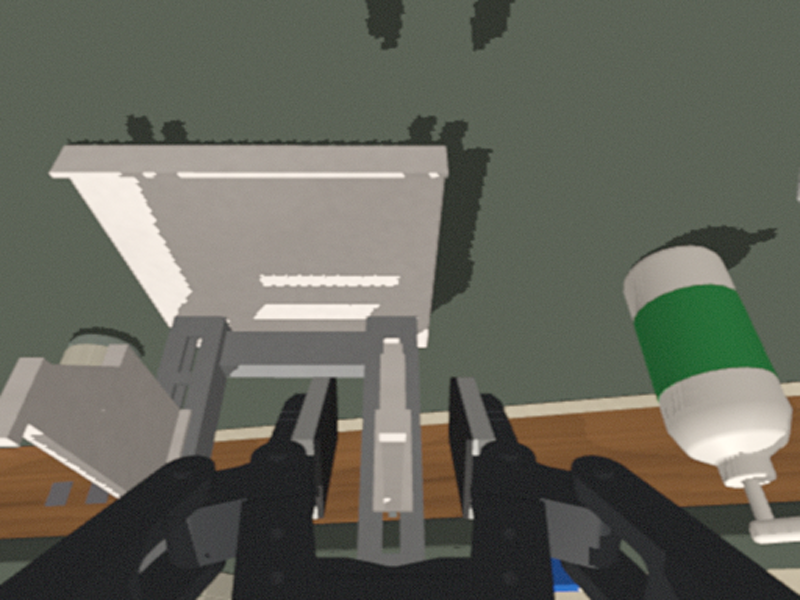

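Run:
```python
from rk import *
w=np.load('w6.npy',allow_pickle=True).item()['frame'].astype(int).mean(2)
print('B251',[(v,int(w[v,249:253].mean())) for v in range(210,348,2)])
for v in (225,235,245,255,265,272,278,285,300,320,326): print(v,w[v,228:276:2].astype(int).tolist())
print('A10',[(v,int(w[v,8:12].mean())) for v in range(220,300,2)])
```

```text
B251 [(210, 103), (212, 105), (214, 96), (216, 177), (218, 240), (220, 168), (222, 161), (224, 161), (226, 162), (228, 163), (230, 164), (232, 163), (234, 164), (236, 164), (238, 164), (240, 164), (242, 164), (244, 164), (246, 162), (248, 162), (250, 161), (252, 161), (254, 162), (256, 163), (258, 164), (260, 164), (262, 164), (264, 163), (266, 164), (268, 163), (270, 164), (272, 163), (274, 163), (276, 172), (278, 237), (280, 240), (282, 207), (284, 148), (286, 152), (288, 154), (290, 154), (292, 153), (294, 153), (296, 153), (298, 152), (300, 152), (302, 154), (304, 154), (306, 153), (308, 152), (310, 152), (312, 152), (314, 150), (316, 151), (318, 157), (320, 159), (322, 149), (324, 149), (326, 149), (328, 126), (330, 123), (332, 80), (334, 52), (336, 52), (338, 54), (340, 55), (342, 56), (344, 56), (346, 54)]
225 [99, 103, 103, 103, 101, 104, 100, 103, 109, 159, 162, 164, 162, 162, 159, 113, 100, 100, 105, 105, 94, 90, 92, 92]
235 [165, 167, 158, 106, 104, 107, 106, 108, 162, 165, 162, 165, 164, 164, 162, 156, 110, 104, 105, 100, 98, 94, 94, 92]
245 [92, 91, 96, 102, 106, 102, 99
[... 824 characters left out ...]
05, 104, 102, 127, 163, 161, 166, 226, 220, 155, 149, 150, 155, 162, 163, 162, 122, 106, 105, 93, 73, 78]
326 [80, 105, 104, 108, 104, 124, 154, 153, 154, 149, 150, 149, 149, 148, 152, 152, 153, 154, 117, 103, 104, 100, 85, 83]
A10 [(220, 91), (222, 92), (224, 91), (226, 91), (228, 92), (230, 99), (232, 115), (234, 132), (236, 152), (238, 162), (240, 165), (242, 165), (244, 166), (246, 163), (248, 164), (250, 162), (252, 161), (254, 160), (256, 162), (258, 163), (260, 163), (262, 163), (264, 158), (266, 153), (268, 145), (270, 133), (272, 126), (274, 122), (276, 120), (278, 121), (280, 120), (282, 135), (284, 206), (286, 118), (288, 93), (290, 99), (292, 97), (294, 95), (296, 93), (298, 87)]
```

The bare upright now carries the bracket. Its flange top lies at px v≈328 against 327 predicted for home, where 8 mm too high would put it at about 335, and the wrist force went to zero on release, so it is locked. Next is the shelf.

```bash
cat >> h.py <<'E'
def toolS(yaw,tilt=25): return tool(yaw,tilt)*R.from_euler('y',90,degrees=True)
def asS(pos,Rt): 
    return dict(tcp_pos=np.array(pos,float),orientation=np.roll(Rt.as_quat(),1))
E
python3 - <<'E'
from rk import *
s=env.observe(); p1=[.48,.02,.235]; R1=tool(-12,25)*R.from_euler('y',30,degrees=True)
delta(p1,R1,s)
c=np.array([.479,-.347,.0811]); R2=toolS(12); p2=c-R2.apply([0,.09,0]); print(p2)
pm=(np.array(p1)+p2)/2; Rm=R.from_rotvec((R2*R1.inv()).as_rotvec()/2)*R1
delta(pm,Rm,asS(p1,R1)); delta(p2,R2,asS(pm,Rm))
E
```

```text
linear [1.2, -84.2, -52.1] rot [-3.4, 29.8, 12.7]
[ 0.44179553 -0.35490805  0.1626677 ]
linear [96.4, 41.4, -160.7] rot [2.6, 19.0, 4.4]
linear [146.3, 25.5, -121.5] rot [2.6, 19.0, 4.4]
```

Emit:
step_arm(
  rows=[
    {"linear": [-8,-15,0],"rot": [-0.5,4,2],"claw": 0.4},
    {"linear": [-10,-32,-5],"rot": [-1,9,4],"claw": 0.4},
    {"linear": [-6,-50,-18],"rot": [-1.7,15,6.5],"claw": 0.4},
    {"linear": [-3,-68,-35],"rot": [-2.5,22,9.5],"claw": 0.4},
    {"linear": [1,-84,-52],"rot": [-3.4,28,12],"claw": 0.4},
    {"linear": [1,-84,-52],"rot": [-3.4,29.8,12.7],"claw": 0.4},
  ],
)

```text
clock: 11.48
tcp_pos: [0.4853, 0.0202, 0.2315]
orientation: [0.659, -0.652, 0.016, -0.376]
wrist_force: [0.3, -1.7, -0.4]
finger_gap: 0.0339
```

Emit:
step_arm(
  rows=[
    {"linear": [12,5,-20],"rot": [0.4,3,0.6],"claw": 0.4},
    {"linear": [32,14,-54],"rot": [0.9,6.5,1.5],"claw": 0.4},
    {"linear": [52,22,-87],"rot": [1.4,10.5,2.4],"claw": 0.4},
    {"linear": [72,31,-120],"rot": [1.9,14.5,3.4],"claw": 0.4},
    {"linear": [90,39,-150],"rot": [2.4,18,4.2],"claw": 0.4},
    {"linear": [96,41,-161],"rot": [2.6,19,4.4],"claw": 0.4},
  ],
)

```text
clock: 11.98
tcp_pos: [0.4893, -0.1186, 0.2179]
orientation: [0.674, -0.577, 0.13, -0.442]
wrist_force: [0.7, 0.6, 0.1]
finger_gap: 0.0342
```

Emit:
step_arm(
  rows=[
    {"linear": [25,4,-21],"rot": [0.4,3,0.6],"claw": 0.4},
    {"linear": [52,8,-43],"rot": [0.9,6.5,1.5],"claw": 0.4},
    {"linear": [80,13,-66],"rot": [1.4,10.5,2.4],"claw": 0.4},
    {"linear": [105,18,-87],"rot": [1.9,14.5,3.4],"claw": 0.4},
    {"linear": [130,23,-108],"rot": [2.4,18,4.2],"claw": 0.4},
    {"linear": [146,25,-121],"rot": [2.6,19,4.4],"claw": 0.4},
    {"linear": [146,25,-121],"rot": [2.6,19,4.4],"claw": 0.4},
    {"linear": [146,25,-121],"rot": [2.6,19,4.4],"claw": 0.4},
  ],
)

```text
clock: 12.65
tcp_pos: [0.5006, -0.3099, 0.2074]
orientation: [0.672, -0.476, 0.252, -0.508]
wrist_force: [-0.3, 0.2, -0.4]
finger_gap: 0.034
```

Run:
```python
from rk import *
s=st(); c=cam('wrist'); np.save('w7.npy',c,allow_pickle=True)
delta([.4418,-.3549,.1627],toolS(12),s)
cv2.imwrite('pics/w7.png',cv2.resize(c['frame'][:,:,::-1],(800,600),interpolation=cv2.INTER_CUBIC))
```

```text
t 12.65 tcp [ 0.5006 -0.3099  0.2074] x [ 0.357 -0.923  0.145] y [ 0.443  0.031 -0.896] F [-0.3  0.2 -0.4] T [-0.02  0.45  0.03] gap 0.034 q [ 0.507  0.326  0.163  2.048 -0.739  0.534  1.656]
linear [14.0, 12.6, -84.4] rot [-0.8, 11.8, 3.7]
```

View pics/w7.png

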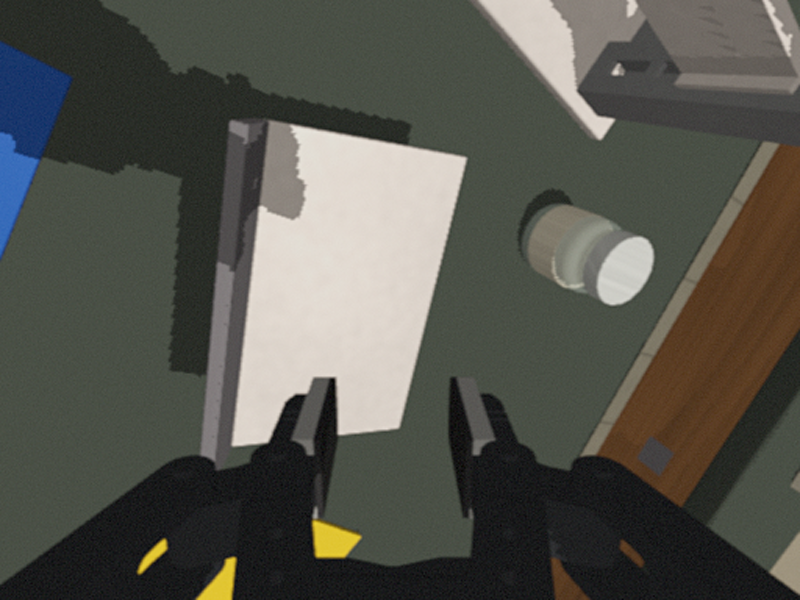

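Run:
```python
from rk import *
from scipy.optimize import least_squares
c=np.load('w7.npy',allow_pickle=True).item()
D=[((467,157),(59,95,3)),((401,429),(59,-95,3)),((268,121),(-56.5,95,3)),((232,446),(-56.5,-95,3))]
px=np.array([a for a,_ in D])*.64; P=np.array([b for _,b in D])/1e3
W=lambda p,P: R.from_euler('z',p[2],degrees=True).apply(P)+[p[0],p[1],.063]
r=least_squares(lambda p:(proj(c,W(p,P))-px).ravel(),[.545,-.333,12],x_scale=[.01,.01,1]); print(r.x.round(4),r.fun.round(1))
p=r.x
for Q in [(-79.6,95,34.5),(-72.4,95,38),(-79.6,-95,34.5),(-72.4,-95,38)]: print(Q,(proj(c,W(p,np.array(Q)/1e3))/.64).round(0))
sc=W(p,np.array([[-67.5,0,18.1]])/1e3)[0]; R2=toolS(p[2]); print('strip',sc)
s=env.observe()
# grasp point 6mm above strip centre along width
for back in (.06,.005): delta(sc-R2.apply([0,back,0]),R2,s,grasp=True)
```

```text
[ 0.5492 -0.3296 12.267 ] [-0.2 -0.  -0.9 -0.9  0.3  0.2  0.4  0.3]
(-79.6, 95, 34.5) [[229. 120.]]
(-72.4, 95, 38) [[249. 125.]]
(-79.6, -95, 34.5) [[198. 488.]]
(-72.4, -95, 38) [[213. 491.]]
strip [ 0.48328526 -0.34398276  0.0811    ]
linear [11.4, 62.9, -81.2] rot [-0.8, 11.7, 3.7]
linear [7.8, 117.8, -81.5] rot [-0.8, 11.7, 3.7]
```

Emit:
step_arm(
  rows=[
    {"linear": [2,4,-16],"rot": [-0.2,2.5,0.8],"claw": 0.45},
    {"linear": [4,10,-34],"rot": [-0.3,5,1.6],"claw": 0.45},
    {"linear": [7,20,-52],"rot": [-0.5,7.5,2.4],"claw": 0.45},
    {"linear": [9,35,-70],"rot": [-0.7,10,3.2],"claw": 0.45},
    {"linear": [11,50,-81],"rot": [-0.8,11.7,3.7],"claw": 0.45},
    {"linear": [11,60,-81],"rot": [-0.8,11.7,3.7],"claw": 0.45},
    {"linear": [11,63,-81],"rot": [-0.8,11.7,3.7],"claw": 0.45},
    {"linear": [11,63,-81],"rot": [-0.8,11.7,3.7],"claw": 0.45},
  ],
)

```text
clock: 13.37
tcp_pos: [0.4676, -0.3447, 0.1186]
orientation: [0.658, -0.419, 0.336, -0.528]
wrist_force: [0.5, 0.2, 0.6]
finger_gap: 0.0382
```

Run:
```python
from rk import *
s=st(); sc=np.array([.4833,-.344,.0811]); R2=toolS(12.27)
for back in (.06,.008): delta(sc-R2.apply([0,back,0]),R2,s,grasp=True)
```

```text
t 13.37 tcp [ 0.4676 -0.3447  0.1186] x [ 0.217 -0.976 -0.001] y [ 0.413  0.093 -0.906] F [0.5 0.2 0.6] T [-0.05  0.41  0.04] gap 0.0382 q [ 0.667  0.508  0.118  2.037 -0.922  0.534  1.776]
linear [2.6, -0.8, -1.8] rot [-0.0, 0.2, -0.2]
linear [2.8, 51.2, -1.9] rot [-0.0, 0.2, -0.2]
```

Emit:
step_arm(
  rows=[
    {"linear": [1,12,-1.9],"rot": [0,0.2,-0.2],"claw": 0.45},
    {"linear": [2,25,-1.9],"rot": [0,0.2,-0.2],"claw": 0.45},
    {"linear": [2.8,38,-1.9],"rot": [0,0.2,-0.2],"claw": 0.45},
    {"linear": [2.8,51,-1.9],"rot": [0,0.2,-0.2],"claw": 0.45},
    {"linear": [2.8,51,-1.9],"rot": [0,0.2,-0.2],"claw": 0.3},
    {"linear": [2.8,51,-1.9],"rot": [0,0.2,-0.2],"claw": 0},
    {"linear": [2.8,51,-1.9],"rot": [0,0.2,-0.2],"claw": 0},
    {"linear": [2.8,51,-1.9],"rot": [0,0.2,-0.2],"claw": 0},
  ],
)

```text
clock: 14.03
tcp_pos: [0.4866, -0.3453, 0.0728]
orientation: [0.655, -0.418, 0.337, -0.531]
wrist_force: [0.3, 0.6, -1.4]
finger_gap: 0.0069
```

Emit:
step_arm(
  rows=[
    {"linear": [0,0,0],"rot": [0,0,0],"claw": 0},
    {"linear": [0,0,0],"rot": [0,0,0],"claw": 0},
  ],
)

```text
clock: 14.2
tcp_pos: [0.4866, -0.3453, 0.0727]
orientation: [0.656, -0.418, 0.337, -0.531]
wrist_force: [-2.7, 1.2, 6.3]
finger_gap: 0.0071
```

Run:
```python
from rk import *
s=st(); A=Rq(s['orientation']); g=s['tcp_pos']+A.apply([0,env.grasp_offset,0])
S=R.from_euler('z',12.267,degrees=True); ctr=np.array([.5492,-.3296,.063])
np.save('grip.npy',np.concatenate([A.inv().apply(ctr-s['tcp_pos']),(A.inv()*S).as_quat()]))
print('ctr in tool',A.inv().apply(ctr-s['tcp_pos']).round(4),'grasp in shelf',S.inv().apply(g-ctr).round(4))
up=A.inv().apply([0,0,1]); print('up in tool',up.round(3))
```

```text
t 14.2 tcp [ 0.4866 -0.3453  0.0727] x [ 0.209 -0.978  0.002] y [ 0.415  0.087 -0.906] F [-2.7  1.2  6.3] T [0.28 0.5  0.28] gap 0.0071 q [ 0.697  0.605  0.047  2.018 -1.014  0.447  1.858]
ctr in tool [-0.0023  0.0361  0.0544] grasp in shelf [-0.0725 -0.002   0.0266]
up in tool [ 0.002 -0.906  0.424]
```

```bash
cat > sh.py <<'E'
from rk import *
G=np.load('grip.npy'); gp=G[:3]; gR=R.from_quat(G[3:])
X0=x0-.0015
def tgt(rx,ry,z,yaw=yw,pitch=0):
    S=R.from_euler('z',yaw,degrees=True)*R.from_euler('y',pitch,degrees=True); A=S*gR.inv(); c=np.array([X0,y0,0])+K.apply([rx,ry,z]); return c-A.apply(gp),A
def where(s):
    A=Rq(s['orientation']); c=s['tcp_pos']+A.apply(gp); S=A*gR; print('shelf in rack',(K.inv().apply(c-[X0,y0,0])*1e3).round(1),'ypr',(K.inv()*S).as_euler('ZYX',degrees=True).round(1),'F',K.inv().apply(s['wrist_force']).round(1))
E
python3 - <<'E'
from sh import *
s=env.observe(); where(s)
S=R.from_euler('z',12.267,degrees=True); A=S*gR.inv(); p=np.array([.535,-.3296,.195])-A.apply(gp)
delta(p,A,s); p2,A2=tgt(-.225,0,.187); print('tcp2',p2)
pm=(p+p2)/2; Rm=R.from_rotvec((A2*A.inv()).as_rotvec()/2)*A
delta(p2,A2,asS(p,A))
E
```

```text
shelf in rack [ -96.3 -303.6   63. ] ypr [24.3  0.   0. ] F [-2.9  0.6  6.3]
linear [-2.7, -125.5, 43.3] rot [-0.0, 0.0, -0.0]
tcp2 [0.42283596 0.00548311 0.19668254]
linear [-353.4, 17.1, 19.5] rot [-0.1, 22.0, -10.3]
```

Emit:
step_arm(
  rows=[
    {"linear": [0,-8,3],"rot": [0,0,0],"claw": 0},
    {"linear": [0,-24,8],"rot": [0,0,0],"claw": 0},
    {"linear": [-1,-44,15],"rot": [0,0,0],"claw": 0},
    {"linear": [-1,-66,23],"rot": [0,0,0],"claw": 0},
    {"linear": [-2,-88,31],"rot": [0,0,0],"claw": 0},
    {"linear": [-3,-108,38],"rot": [0,0,0],"claw": 0},
    {"linear": [-3,-120,42],"rot": [0,0,0],"claw": 0},
    {"linear": [-3,-125,43],"rot": [0,0,0],"claw": 0},
  ],
)

```text
clock: 14.87
tcp_pos: [0.4725, -0.3458, 0.2058]
orientation: [0.655, -0.418, 0.336, -0.532]
wrist_force: [-0.2, -1.1, -2.2]
finger_gap: 0.0069
```

Emit:
step_arm(
  rows=[
    {"linear": [-12,1,1],"rot": [0,0.8,-0.4],"claw": 0},
    {"linear": [-36,2,2],"rot": [0,2.3,-1],"claw": 0},
    {"linear": [-65,3,4],"rot": [0,4,-1.9],"claw": 0},
    {"linear": [-95,5,5],"rot": [0,5.9,-2.8],"claw": 0},
    {"linear": [-125,6,7],"rot": [0,7.8,-3.6],"claw": 0},
    {"linear": [-155,7,9],"rot": [0,9.6,-4.5],"claw": 0},
    {"linear": [-180,9,10],"rot": [0,11.2,-5.2],"claw": 0},
    {"linear": [-180,9,10],"rot": [0,11.2,-5.2],"claw": 0},
  ],
)

```text
clock: 15.53
tcp_pos: [0.4448, -0.1596, 0.1973]
orientation: [0.597, -0.38, 0.382, -0.595]
wrist_force: [0.3, 0.6, -3.5]
finger_gap: 0.0075
```

Run:
```python
from sh import *
s=st(); where(s); p2,A2=tgt(-.225,0,.187); delta(p2,A2,s)
```

```text
t 15.53 tcp [ 0.4448 -0.1596  0.1973] x [ 0.001 -1.    -0.003] y [ 0.419  0.003 -0.908] F [ 0.3  0.6 -3.5] T [-0.04  0.88 -0.09] gap 0.0075 q [ 0.132  0.117  0.239  2.352 -0.603  0.322  0.905]
shelf in rack [-171.2 -143.2  187.3] ypr [12.3  0.3  0.3] F [ 0.2  0.7 -3.5]
linear [-165.1, -8.1, -20.2] rot [0.3, 11.0, -5.5]
```

Run:
```python
from sh import *
p2,A2=tgt(-.19,0,.189); delta(p2,A2)
```

```text
linear [-157.8, 4.4, 11.7] rot [0.3, 11.0, -5.5]
```

Emit:
step_arm(
  rows=[
    {"linear": [-12,0,1],"rot": [0,0.8,-0.4],"claw": 0},
    {"linear": [-36,1,3],"rot": [0,2.5,-1.2],"claw": 0},
    {"linear": [-66,2,5],"rot": [0.1,4.6,-2.3],"claw": 0},
    {"linear": [-96,3,7],"rot": [0.2,6.7,-3.4],"claw": 0},
    {"linear": [-126,4,9],"rot": [0.2,8.8,-4.4],"claw": 0},
    {"linear": [-148,4,11],"rot": [0.3,10.3,-5.2],"claw": 0},
    {"linear": [-158,4,12],"rot": [0.3,11,-5.5],"claw": 0},
    {"linear": [-158,4,12],"rot": [0.3,11,-5.5],"claw": 0},
  ],
)

```text
clock: 16.2
tcp_pos: [0.448, -0.0684, 0.1935]
orientation: [-0.535, 0.354, -0.417, 0.643]
wrist_force: [0.6, 0.8, -2.5]
finger_gap: 0.0071
```

Emit:
step_arm(
  rows=[
    {"linear": [0,0,0],"rot": [0,0,0],"claw": 0},
    {"linear": [0,0,0],"rot": [0,0,0],"claw": 0},
    {"linear": [0,0,0],"rot": [0,0,0],"claw": 0},
  ],
)

```text
clock: 16.45
tcp_pos: [0.4484, -0.0689, 0.1938]
orientation: [-0.536, 0.355, -0.417, 0.643]
wrist_force: [-0.3, 0.1, -2.7]
finger_gap: 0.0069
```

Run:
```python
from sh import *
s=st(); where(s); p2,A2=tgt(-.19,0,.189); delta(p2,A2); p3,A3=tgt(-.064,0,.187); delta(p3,A3)
c=cam('wrist'); np.save('w8.npy',c,allow_pickle=True); t=cam('top'); np.save('t8.npy',t,allow_pickle=True)
A=Rq(s['orientation']); ctr=s['tcp_pos']+A.apply(gp); S=A*gR
for P in [(59,95,3),(59,-95,3),(-56.5,95,3),(-79.6,95,34.5)]: print(P,(proj(c,ctr+S.apply(np.array(P)/1e3))/.78).round(0), proj(t,ctr+S.apply(np.array(P)/1e3)).round(1))
f=c['frame'][:,:,::-1]; M=np.zeros((600,800,3),np.uint8)
M[:492,:]=0
a=cv2.resize(f,None,fx=1/.78,fy=1/.78,interpolation=cv2.INTER_CUBIC); M[:a.shape[0],:a.shape[1]]=a
cv2.imwrite('pics/w8.png',M)
```

```text
t 16.45 tcp [ 0.4484 -0.0689  0.1938] x [-0.173 -0.985  0.009] y [ 0.394 -0.077 -0.916] F [-0.3  0.1 -2.7] T [ 0.16  0.75 -0.01] gap 0.0069 q [ 0.045  0.081 -0.054  2.392  0.316  0.276 -0.467]
shelf in rack [-184.9  -65.   182.5] ypr [ 2.2  1.4 -0.4] F [-0.3  0.1 -2.7]
linear [-67.5, -6.3, -0.6] rot [1.4, 2.2, -0.6]
linear [-63.1, 46.1, 113.9] rot [1.4, 2.2, -0.6]
(59, 95, 3) [[567.  69.]] [[236.1 177.5]]
(59, -95, 3) [[510. 425.]] [[284.6 186.1]]
(-56.5, 95, 3) [[332.  54.]] [[230.5 206.6]]
(-79.6, 95, 34.5) [[305.  33.]] [[228.8 211.3]]
```

View pics/w8.png

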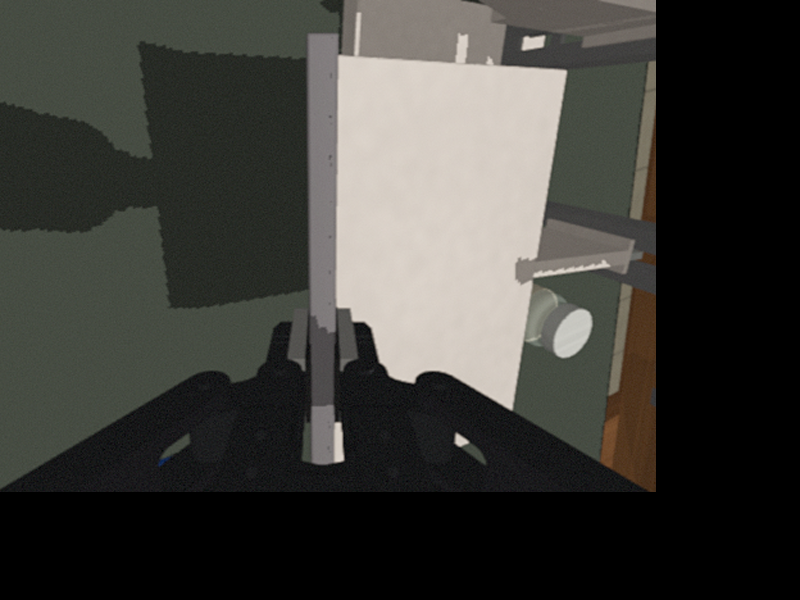

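Run:
```python
from sh import *
c=np.load('w8.npy',allow_pickle=True).item(); print(c['origin'])
for P in [(-145,-75,167),(-137,-75,158),(-145,-75,133),(0,-75,158),(0,-75,92),(-120,-75,327),(-120,-75,293)]:
    print(P,(proj(c,np.array([x0,y0,0])+K.apply(np.array(P)/1e3))/.78).round(0))
```

```text
[0.40622408 0.01819752 0.32419261]
(-145, -75, 167) [[480. 285.]]
(-137, -75, 158) [[480. 278.]]
(-145, -75, 133) [[440. 265.]]
(0, -75, 158) [[632. 255.]]
(0, -75, 92) [[549. 232.]]
(-120, -75, 327) [[1075.  521.]]
(-120, -75, 293) [[852. 425.]]
```

Run:
```python
from sh import *
s=st(); where(s); p,A=tgt(-.14,0,.190); delta(p,A,s)
```

```text
t 16.55 tcp [ 0.4486 -0.069   0.1939] x [-0.174 -0.985  0.009] y [ 0.394 -0.078 -0.916] F [-0.4 -0.3 -3.3] T [ 0.19  0.73 -0.04] gap 0.0071 q [ 0.045  0.081 -0.053  2.392  0.317  0.275 -0.469]
shelf in rack [-184.7  -65.1  182.7] ypr [ 2.2  1.4 -0.4] F [-0.3 -0.3 -3.3]
linear [-65.9, 12.9, 45.2] rot [1.4, 2.1, -0.6]
```

Emit:
step_arm(
  rows=[
    {"linear": [-4,-2,12],"rot": [0.3,0.3,-0.1],"claw": 0},
    {"linear": [-10,-2,28],"rot": [0.7,0.7,-0.3],"claw": 0},
    {"linear": [-25,2,45],"rot": [1.4,1.2,-0.6],"claw": 0},
    {"linear": [-40,7,45],"rot": [1.4,1.7,-0.6],"claw": 0},
    {"linear": [-55,12,45],"rot": [1.4,2.1,-0.6],"claw": 0},
    {"linear": [-66,13,45],"rot": [1.4,2.1,-0.6],"claw": 0},
    {"linear": [-66,13,45],"rot": [1.4,2.1,-0.6],"claw": 0},
    {"linear": [-66,13,45],"rot": [1.4,2.1,-0.6],"claw": 0},
  ],
)

```text
clock: 17.22
tcp_pos: [0.5068, -0.0107, 0.2001]
orientation: [-0.53, 0.338, -0.416, 0.657]
wrist_force: [-1.2, -0.0, -1.6]
finger_gap: 0.0071
```

Run:
```python
from sh import *
s=st(); where(s); p,A=tgt(-.14,0,.190); delta(p,A,s); p,A=tgt(-.064,0,.187); delta(p,A,s)
```

```text
t 17.22 tcp [ 0.5068 -0.0107  0.2001] x [-0.209 -0.978  0.003] y [ 0.415 -0.091 -0.905] F [-1.2 -0.  -1.6] T [ 0.11  0.86 -0.01] gap 0.0071 q [-0.158  0.159 -0.019  2.288  0.54   0.329 -0.868]
shelf in rack [-139.4    1.8  190.6] ypr [ 0.1 -0.1 -0. ] F [-1.1 -0.3 -1.6]
linear [1.6, 0.2, -0.7] rot [-0.1, 0.1, -0.0]
linear [1.5, 35.2, 66.8] rot [-0.1, 0.1, -0.0]
```

Emit:
step_arm(
  rows=[
    {"linear": [0.5,3,5],"rot": [0,0,0],"claw": 0},
    {"linear": [1,7,13],"rot": [0,0,0],"claw": 0},
    {"linear": [1.5,13,24],"rot": [0,0,0],"claw": 0},
    {"linear": [1.5,19,36],"rot": [0,0,0],"claw": 0},
    {"linear": [1.5,25,48],"rot": [0,0,0],"claw": 0},
    {"linear": [1.5,31,58],"rot": [0,0,0],"claw": 0},
    {"linear": [1.5,34,64.5],"rot": [0,0,0],"claw": 0},
    {"linear": [1.5,35,65.5],"rot": [0,0,0],"claw": 0},
  ],
)

```text
clock: 17.88
tcp_pos: [0.5801, -0.0296, 0.1964]
orientation: [-0.53, 0.337, -0.416, 0.658]
wrist_force: [0.5, -1.0, -2.5]
finger_gap: 0.0069
```

Emit:
step_arm(
  rows=[
    {"linear": [0,0,0],"rot": [0,0,0],"claw": 0},
    {"linear": [0,0,0],"rot": [0,0,0],"claw": 0},
  ],
)

```text
clock: 18.05
tcp_pos: [0.5778, -0.0286, 0.1957]
orientation: [-0.53, 0.338, -0.417, 0.657]
wrist_force: [-0.4, -0.3, -2.8]
finger_gap: 0.007
```

Run:
```python
from sh import *
s=st(); where(s); p,A=tgt(-.064,0,.187); delta(p,A,s); p,A=tgt(-.0635,0,.163); delta(p,A,s)
```

```text
t 18.05 tcp [ 0.5778 -0.0286  0.1957] x [-0.211 -0.978  0.003] y [ 0.414 -0.092 -0.906] F [-0.4 -0.3 -2.8] T [ 0.16  0.84 -0.  ] gap 0.007 q [-0.067  0.283 -0.047  2.132  0.461  0.343 -0.726]
shelf in rack [-66.4  -1.  186. ] ypr [ 0. -0. -0.] F [-0.3 -0.4 -2.8]
linear [-1.1, 0.1, 2.6] rot [-0.0, 0.1, 0.0]
linear [-1.2, 22.0, -7.1] rot [-0.0, 0.1, 0.0]
```

Emit:
step_arm(
  rows=[
    {"linear": [-0.5,3,0],"rot": [0,0,0],"claw": 0},
    {"linear": [-1,7,-1],"rot": [0,0,0],"claw": 0},
    {"linear": [-1.2,11,-3],"rot": [0,0,0],"claw": 0},
    {"linear": [-1.2,15,-4.5],"rot": [0,0,0],"claw": 0},
    {"linear": [-1.2,19,-6],"rot": [0,0,0],"claw": 0},
    {"linear": [-1.2,21.5,-7],"rot": [0,0,0],"claw": 0},
    {"linear": [-1.2,22,-7.1],"rot": [0,0,0],"claw": 0},
    {"linear": [-1.2,22,-7.1],"rot": [0,0,0],"claw": 0},
  ],
)

```text
clock: 18.72
tcp_pos: [0.5813, -0.0276, 0.1727]
orientation: [-0.53, 0.338, -0.416, 0.657]
wrist_force: [-0.4, -0.6, -2.2]
finger_gap: 0.0073
```

Run:
```python
from sh import *
s=st(); where(s); p,A=tgt(-.064,0,.1605); delta(p,A,s)
```

```text
t 18.72 tcp [ 0.5813 -0.0276  0.1727] x [-0.21  -0.978  0.003] y [ 0.414 -0.092 -0.905] F [-0.4 -0.6 -2.2] T [0.16 0.8  0.04] gap 0.0073 q [-0.104  0.329 -0.006  2.142  0.509  0.287 -0.782]
shelf in rack [-63.1   0.7 163.1] ypr [ 0.1 -0.1 -0. ] F [-0.2 -0.7 -2.2]
linear [0.6, 1.9, -1.9] rot [-0.1, 0.1, -0.0]
```

Emit:
step_arm(
  rows=[
    {"linear": [0.3,0.9,-0.8],"rot": [0,0,0],"claw": 0},
    {"linear": [0.6,1.8,-1.6],"rot": [0,0,0],"claw": 0},
    {"linear": [0.6,2.5,-2],"rot": [0,0,0],"claw": 0},
    {"linear": [0.6,2.5,-2],"rot": [0,0,0],"claw": 0},
  ],
)

```text
clock: 19.05
tcp_pos: [0.5807, -0.0281, 0.1701]
orientation: [-0.53, 0.338, -0.416, 0.657]
wrist_force: [-0.5, 0.8, -1.0]
finger_gap: 0.0071
```

Run:
```python
from sh import *
s=st(); where(s)
```

```text
t 19.05 tcp [ 0.5807 -0.0281  0.1701] x [-0.21  -0.978  0.002] y [ 0.415 -0.091 -0.905] F [-0.5  0.8 -1. ] T [ 0.07  0.74 -0.06] gap 0.0071 q [-0.108  0.332  0.     2.147  0.516  0.278 -0.789]
shelf in rack [-6.350e+01  1.000e-01  1.605e+02] ypr [ 0.1 -0.1 -0. ] F [-0.7  0.7 -1. ]
```

Emit:
step_arm(
  rows=[
    {"linear": [0,0.5,-0.2],"rot": [0,0,0],"claw": 0},
    {"linear": [0,0.9,-0.4],"rot": [0,0,0],"claw": 0},
    {"linear": [0,0.9,-0.4],"rot": [0,0,0],"claw": 0},
  ],
)

```text
clock: 19.3
tcp_pos: [0.5811, -0.028, 0.1694]
orientation: [-0.53, 0.337, -0.416, 0.657]
wrist_force: [-1.7, 0.0, 1.2]
finger_gap: 0.0072
```

Run:
```python
from sh import *
s=st(); where(s)
```

```text
t 19.3 tcp [ 0.5811 -0.028   0.1694] x [-0.21  -0.978  0.002] y [ 0.416 -0.091 -0.905] F [-1.7  0.   1.2] T [-0.05  0.28 -0.11] gap 0.0072 q [-1.090e-01  3.340e-01  2.000e-03  2.147e+00  5.190e-01  2.760e-01
 -7.920e-01]
shelf in rack [-63.2   0.2 159.9] ypr [ 0.1 -0.1  0. ] F [-1.7 -0.3  1.2]
```

Supported on the brackets. Next I release and back out along the fingers.

Emit:
step_arm(
  rows=[
    {"linear": [0,0,0],"rot": [0,0,0],"claw": 0.15},
    {"linear": [0,0,0],"rot": [0,0,0],"claw": 0.3},
    {"linear": [0,0,0],"rot": [0,0,0],"claw": 0.35},
    {"linear": [0,0,0],"rot": [0,0,0],"claw": 0.35},
    {"linear": [0,-3,0],"rot": [0,0,0],"claw": 0.35},
  ],
)

```text
clock: 19.72
tcp_pos: [0.5792, -0.0279, 0.1714]
orientation: [-0.53, 0.338, -0.417, 0.657]
wrist_force: [0.0, 0.2, -0.1]
finger_gap: 0.0302
```

Emit:
step_arm(
  rows=[
    {"linear": [0,-8,0],"rot": [0,0,0],"claw": 0.35},
    {"linear": [0,-18,0],"rot": [0,0,0],"claw": 0.35},
    {"linear": [0,-30,0],"rot": [0,0,0],"claw": 0.35},
    {"linear": [0,-42,0],"rot": [0,0,0],"claw": 0.35},
    {"linear": [0,-55,-8],"rot": [0,0,0],"claw": 0.35},
    {"linear": [0,-68,-25],"rot": [0,0,0],"claw": 0.35},
    {"linear": [0,-76,-45],"rot": [0,0,0],"claw": 0.35},
    {"linear": [0,-80,-55],"rot": [0,0,0],"claw": 0.35},
  ],
)

```text
clock: 20.38
tcp_pos: [0.4953, -0.01, 0.2214]
orientation: [-0.53, 0.338, -0.416, 0.657]
wrist_force: [0.0, -0.3, -0.9]
finger_gap: 0.0301
```

Run:
```python
from sh import *
s=st()
c=cam('wrist'); sc=cam('scene'); t=cam('top'); np.save('w9.npy',c,allow_pickle=True); np.save('s9.npy',sc,allow_pickle=True)
ctr=np.array([X0,y0,0])+K.apply([-.064,0,.161])
for P in [(59,95,3),(59,-95,3),(-56.5,95,3),(-56.5,-95,3),(-79.6,95,34.5),(-79.6,-95,34.5)]: print(P,(proj(c,ctr+K.apply(np.array(P)/1e3))).round(0))
M=np.zeros((600,800,3),np.uint8)
M[:384,:512]=c['frame'][:,:,::-1]
M[:384,520:800]=cv2.resize(sc['frame'][165:265,262:335,::-1],(280,384),interpolation=cv2.INTER_CUBIC)
a=cv2.resize(t['frame'][115:205,215:310,::-1],None,fx=2.3,fy=2.3,interpolation=cv2.INTER_CUBIC); M[390:390+a.shape[0],:a.shape[1]]=a[:210]
s0=np.load('scene.npy',allow_pickle=True).item()
a=cv2.resize(s0['frame'][165:265,262:335,::-1],(150,206)); M[390:596,520:670]=a
cv2.imwrite('pics/fin.png',M)
```

```text
t 20.38 tcp [ 0.4953 -0.01    0.2214] x [-0.21  -0.978  0.003] y [ 0.415 -0.092 -0.905] F [ 0.  -0.3 -0.9] T [0.04 0.46 0.05] gap 0.0301 q [-0.115  0.1   -0.073  2.289  0.482  0.386 -0.812]
(59, 95, 3) [[456.  65.]]
(59, -95, 3) [[420. 272.]]
(-56.5, 95, 3) [[343.  59.]]
(-56.5, -95, 3) [[324. 304.]]
(-79.6, 95, 34.5) [[347.  53.]]
(-79.6, -95, 34.5) [[325. 336.]]
```

View pics/fin.png

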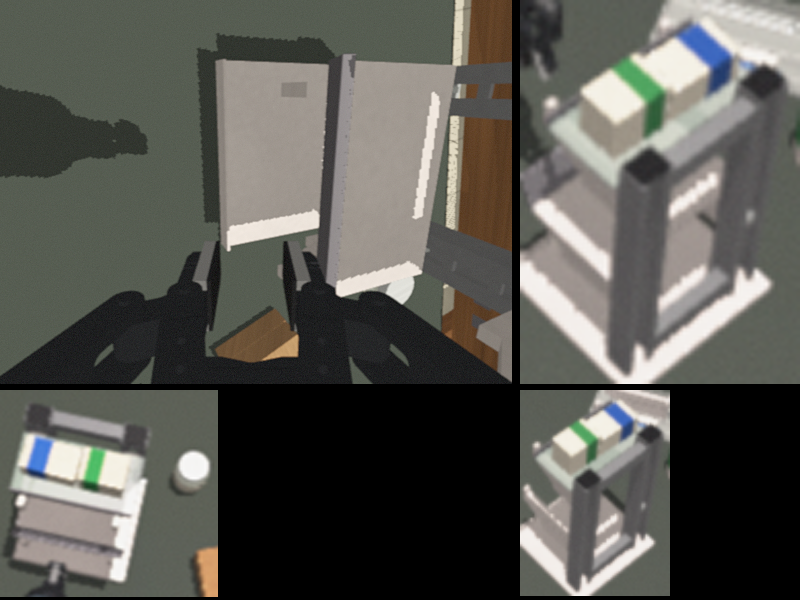

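```bash
python3 -c "
from h import *
st(); print(workorder.finish_job())"
```

```text
t 20.53 tcp [ 0.4974 -0.0099  0.2214] x [-0.209 -0.978  0.002] y [ 0.416 -0.091 -0.905] F [ 0.2  0.4 -0.4] T [ 0.05  0.47 -0.01] gap 0.0298 q [-0.115  0.103 -0.072  2.285  0.481  0.385 -0.81 ]
the job is handed in; nothing more can be done
None
```

I hooked the loose bracket into the bare upright (the bottle-side one) and pressed it down about 20 mm until it seated. I then laid the shelf across both brackets with the ticket strip to the front. The job was handed in at 20.5 s of the 66 s allowed.

**Bracket:**
- After I let go, the bracket stayed down. Its flange showed within about 1 mm of the home height, where an unlocked bracket would sit 8 to 10 mm too high. I took that as locked.
- Its nose hung about 3–4 mm low, roughly 1.5°, which matches the play of the hooks. I did not try to correct it.

**Shelf:**
- The visible back corners lay within about 4 pixels of where they should be, with the strip to the front.
- The front corner on the jar side read about 13 pixels off. The strip hides it, so I did not count that reading.
- It read level as I set it down, and I did not measure its tilt after release.

**Surroundings:**
- The boxes and jar look unmoved in the final pictures. The bottle is not in those crops, and nothing went near it afterwards.
- The wrist force reached about 29 N in the readings I took, well under the 120 N limit.
- The gripper was open and clear of everything, and its force reading was near zero.

**Disagreement:** The rough rack position from the top camera differed from the wrist camera's by about 7 mm in depth and 4 mm sideways. I used the wrist camera's, and contact with the upright came within about 2 mm of it.

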